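# Hook a face-out bracket into the display post and press it home

## Task

Lift the face-out bracket off its wooden rest, put its hook into the slot of the display post under the light hood and let it down so that it hooks over the saddle. Then press the bracket down until it is fully home at the bottom of the slot, and let go of it so that it stands straight out from the post. Leave the calculator, the round tin and the stapler where they are.

Things in the scene. Friction and masses are not known exactly. Their poses are not given: they have to be found in the camera images.
- post: Fixed white steel display post, 60 mm wide, 390 mm tall, on a dark base plate 190 x 150 x 10 mm; origin on the counter under the post's middle. x points away from the robot into the post (within 0.25 rad of the robot's x), y left, z up. Its front face is the plane x = -20 mm. A white light hood is fixed on its top.
- slot (a point): Middle of the lower edge of the slot in the post's front face, 130 mm above the counter; axes as the post's (the hook goes in along +x). The slot is 24 mm wide (y) and 50 mm tall (z 0 to +50 mm). The front wall is 5 mm thick with 32 mm of hollow behind it. At the start the saddle fills the lowest 12 mm of the slot.
- hood_edge (a point): Middle of the lower front edge of the light hood, a solid slab 140 mm wide (y), 22 mm thick, underside 390 mm above the counter. It overhangs the post's face by 95 mm, so a vertical gripper at the slot strikes it; one leaning back towards the robot by 30 to 45 degrees (fingertips pointing forward and down) goes under it. Axes as the post's.
- saddle (a joint): Stiff sliding saddle in the lower end of the slot. 0 m: up, as at the start, its flat top 12 mm above the slot's lower edge. 0.012 m: fully down, its top level with that edge. It stays where it is left. About 8 N moves it; pressing on the bracket takes 8 to 15 N, best on the bar close to the back plate. The bracket's weight alone does not move it.
- bracket: Loose aluminium bracket, 0.18 to 0.33 kg; origin and axes as bracket_grip. Home: back of its plate on the post's face, shank on the slot's lower edge, so the origin is 61 mm (64 with play; the free end sags 2-3 degrees) before the face and 4 mm above that edge. For the hook to pass in over the raised saddle the origin must be 30 to 40 mm above that edge; then it is let down.
- bracket_grip (a point): Grip point on the axis of the bracket's straight bar; x along the bar towards the hook, y across, z up. Bar 18 mm wide, 20 mm high, x -65 to +55 mm; a stop at its free end rises to z = +26. Back plate: x +55 to +61, 44 mm wide, z -75 to +12. Starts level on the rest, 100 mm above the counter.
- bracket_hook (a point): Middle of the underside of the hook's shank, at (64.5, 0, -4) mm from bracket_grip, same axes. The shank is 16 mm wide, 14 mm high, and runs 14 mm out behind the plate; a lip hangs from its end to 14 mm below this point, leaving a gap to the plate of about 8 mm at the top, 11 at the bottom. Home: this point at the height of the slot's lower edge.
- rest: Fixed wooden rest, base 150 x 90 x 10 mm, origin under its centre on the counter; x along the bar, as the bracket's x. Two posts 10 mm thick and 36 mm wide at x = -42 and +38 mm hold the bar's underside 90 mm up, with fork cheeks beside the bar up to 103 mm; between them the bar is free for the fingers. It stands left or right of the robot's middle.
- calculator: Bystander: dark desk calculator 146 x 100 x 17 mm flat on the counter, on the other side from the rest; origin under its centre.
- pin_tin: Bystander: low round green tin, 63 mm across, 23 mm tall, on the counter near the robot; origin under its centre.
- stapler: Bystander: red and black stapler 135 x 34 x 48 mm on the counter, right of the post; origin under its centre.
Mind the look-alikes: they are no part of the job. Of the things like the bracket, leave any that is purple; of the rest the larger one is meant.

How it is judged:
On the way:
1. the bracket's hook is in the slot with its lip down behind the saddle, which is still up (less than 4 mm down) (x of bracket_hook in the frame of slot between -0.003 and 0.01 m and y of bracket_hook in the frame of slot between -0.007 and 0.007 m and z of bracket_hook in the frame of slot below 0.02 m and value of joint saddle below 0.004 m).
At the end, for the whole second after the job is handed in: The bracket hangs in the post, released and at rest, pressed home: hook in the slot with the shank's underside within 3 mm of the slot's lower edge, saddle at least 9.5 mm down, bar upright and level within 0.08 rad and straight out from the post within 0.10 rad (x of bracket_hook in the frame of slot between -0.003 and 0.01 m and y of bracket_hook in the frame of slot between -0.007 and 0.007 m and z of bracket_hook in the frame of slot between -0.003 and 0.003 m and value of joint saddle above 0.0095 m and angle between bracket_grip's own z axis and vertical below 0.08 rad and angle between the x axis of bracket_grip and the x axis of slot, either way round below 0.1 rad and linear speed of bracket below 0.02 m/s); the robot touches nothing.
It fails at once if a bystander (calculator, tin or stapler) is moved more than 20 mm (distance of any of calculator, pin_tin, stapler from where it was at the start of the episode above 0.02 m).
It fails at once if the bracket is dropped: its grip point comes below 60 mm above the counter (height (world z) of bracket_grip below 0.06 m).
It also fails if it takes over 51 s, if anything falls off the work surface, if the arm or the gripper's body presses on something with over 40 N, if the wrist force passes 120 N, or if a joint passes its speed limit or range.

## Robot

A 7-joint arm with a two-finger parallel gripper is mounted at the origin on a cart in front of the work surface, level with it; the furniture and walls round the work are solid. World frame = base frame: x ahead of the robot, y to its left, z up, the work surface at z = 0. Lengths are in m, angles in rad, forces in N, time in s.
With the tool pointing down it reaches from about 0.4 to 0.85 m from the base axis. Payload 10.4 kg.
Tool frame: the origin (TCP) lies at the very end of the fingers, on their centre line; the grasp point (between the pads) lies 19 mm behind it; z points along the fingers, y is the line along which they close (so a half turn about z gives the same grasp; the last joint's range is limited). The gripper opens to 87 mm and grips with 3 to 60 N. Pads are 19 mm wide; open, the fingers measure 117 mm over their backs; the gripper's body (75 mm by 190 mm) begins 51 mm behind the grasp point.
Start: joints at [-1.299, 0.332, -0.065, 1.46, 0.022, 1.35, -0.088], TCP at [0.182, 0.598, 0.223] pointing down, gripper open.
Joint ranges: [-2.6, 2.6], [-0.5, 2.12], [-1.47, 1.34], [0.16, 2.42], [-1.27, 4.41], [0.06, 2.06], [-2.6, 2.6]. Speed limits (rad/s): [2.22, 2.22, 2.79, 2.79, 3.14, 3.14, 3.14].

## Interface

Orientations are given as a unit quaternion [x, y, z, w].
In Python, from bench import * gives the robot as it stands.
- The arm moves only by the tool step_arm, never from a script. Its arguments are lists of equal length, an entry for each row: "delta_pos": the shift along the world's x, y, z in units of 25 mm (1.0 is 25 mm), a list of three; "turn": the turn about the world's z in units of 0.12 rad (1.0 is 0.12 rad). In form: {"delta_pos": [[tx, ty, tz], ...], "turn": [turn, ...]}. A call has 1 to 12 rows; each row shifts and turns the commanded pose from where the row before left it; what a row does not reach is not made up. A row lasts 1/10 s, in which the tool goes at most 50 mm and 8.59 degrees, less where a joint would pass 70% of its speed; a pose out of reach is approached as far as the arm can. A call with a number of a shift or a turn outside -1 to 1 is refused whole. A call with a gripper value outside its range is refused whole. "grip" is the closure, from 0 (fully open) to 1 (shut), set as the call begins (left out, the last holds). The fingers move at their own pace and stop on an object; "newtons" is the grip in N (left out, the last holds). Time passes only in rows, so rows that do not move let the fingers close. It gives the time, the measured TCP pose, the force, the opening and the grip force at its end, in the units of the state.
- read_state(): the state, without advancing time (a new reading comes with each control period).
- camera(name): name is "side" or "top"; returns a dict with "image" (420x560x3 uint8, red, green, blue), "z_map" (420x560 float32, m along the optical axis (not along the pixel's ray), 0 where there is no reading), "mtx" (3x3 intrinsics, pixels), "dist" ([k1, k2, p1, p2, k3] as OpenCV has them; the pictures are not rectified), "view" (4x4, takes a point from world to camera coordinates). Camera axes: x right, y up, looking along -z (the intrinsics and any distortion apply to the point x, -y, -z); pixel columns grow to the right and rows downward; lengths in m; the calibration is good to about 2 mm. A picture is of the moment at which its call begins.
- close_job(): hands the job in; it is judged then, once.
The state is a dict: "time": time; "joint_positions": joint angles; "joint_vel": joint speeds; "joint_torque": joint torques, N m; "ee_pos": TCP position; "eef_rot": TCP orientation; "ft_force": force on the tool from outside, world axes, zero at the start; "torque": the same for the moment, N m; "width": finger opening in m; "grip_force": force on a finger pad.
Only numpy, scipy, OpenCV 4.12 (cv2) and the standard library are available. Lean on these libraries where they do the work, as an engineer would, in place of code of your own. Each camera call takes 0.05 s, during which the arm holds its last target. There are 200 camera calls.

## Working session

There is one attempt and no reset: what is moved stays moved. The work goes in short steps, Python scripts to look and compute and a tool call to move; the robot and the scene stay as the last step left them, time stands still between calls to the robot, and variables do not carry over. Pictures are saved under pics/ and viewed, at most 10 in all, crops included, and the job is handed in when it is done.

Besides the shell and the picture viewer there is one more tool, called after "Call:" by a JSON object that holds its "op" and its "data", one argument or row to a line. step_arm: Moves the arm, as the interface text tells. Shifts and turns lie within -1 to 1; 1 stands for 25 mm of shift or 0.12 rad of turn. Its arguments: {"type":"object","properties":{"delta_pos":{"type":"array"},"turn":{"type":"array"},"grip":{"type":"number"},"newtons":{"type":"number"}},"required":["delta_pos","turn"]}

```bash
mkdir -p pics; ls; cat > h.py <<'E'
from bench import *
import numpy as np, cv2
def pts(c):
    h,w=c["z_map"].shape; v,u=np.mgrid[:h,:w]
    n=cv2.undistortPoints(np.stack([u.ravel(),v.ravel()],1).astype(np.float64)[:,None],c["mtx"],np.array(c["dist"])).reshape(-1,2)
    z=c["z_map"].ravel(); P=np.stack([n[:,0]*z,-n[:,1]*z,-z,np.ones_like(z)],1)
    W=(np.linalg.inv(c["view"])@P.T).T[:,:3]; W[z==0]=np.nan
    return W.reshape(h,w,3)
E
python3 - <<'E'
from h import *
s=read_state(); print({k:np.round(v,3).tolist() for k,v in s.items()})
for n in("side","top"):
    c=camera(n); cv2.imwrite(f"pics/{n}0.png",c["image"][...,::-1]); np.savez(f"{n}0.npz",**c); print(np.round(np.linalg.inv(c["view"]),2))
E
```

```text
pics
{'time': 0.0, 'joint_positions': [-1.299, 0.333, -0.065, 1.461, 0.022, 1.35, -0.089], 'joint_vel': [0.002, -0.001, 0.0, -0.0, -0.001, 0.0, 0.0], 'joint_torque': [-0.002, -62.325, 0.024, -38.991, -0.061, 0.04, 0.0], 'ee_pos': [0.181, 0.598, 0.222], 'eef_rot': [0.147, 0.989, -0.001, -0.0], 'ft_force': [-1.3, -0.065, -0.49], 'torque': [0.024, -0.016, 0.01], 'grip_force': 0.0, 'width': 0.087}
[[ 0.92  0.17 -0.34  0.  ]
 [-0.38  0.46 -0.8  -1.49]
 [ 0.02  0.87  0.49  1.03]
 [ 0.    0.    0.    1.  ]]
[[-0.32  0.91 -0.25  0.09]
 [-0.95 -0.31  0.08 -0.05]
 [-0.    0.27  0.96  1.97]
 [ 0.    0.    0.    1.  ]]
```

View pics/side0.png

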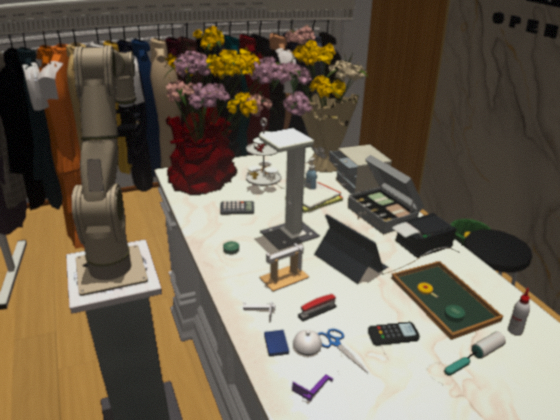

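View pics/top0.png

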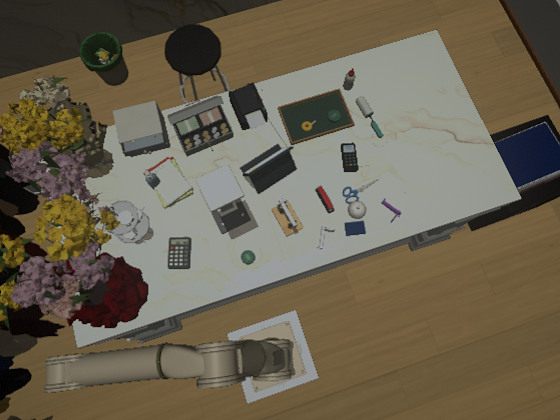

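```bash
python3 - <<'E'
from h import *
for n in("side","top"):
    c=dict(np.load(f"{n}0.npz")); W=pts(c); np.save(f"{n}W.npy",W); 
    # arm profile
    d=np.array([.182,.598]); d/=np.linalg.norm(d); r=W[...,:2]@d; l=W[...,:2]@np.array([-d[1],d[0]])
    m=(abs(l)<.15)&(r>0.45)&(r<.85)&(W[...,2]>.2)&(W[...,2]<1.2)
    print(n,m.sum())
    for z in np.arange(.2,1.0,.04):
        k=m&(abs(W[...,2]-z)<.02)
        if k.sum()>3: print(round(z,2),np.round([r[k].min(),r[k].max(),l[k].min(),l[k].max()],3),k.sum())
    I=c["image"]
    def q(u,v): return np.round(W[v,u],3)
    if n=="side":
        for nm,p in dict(hood=(287,140),post=(295,190),base=(275,237),rest=(285,280),bar=(283,253),small=(265,308),calc=(238,208),tin=(231,246),stap=(318,303)).items(): print(nm,q(*p),I[p[1],p[0]])
    else:
        for nm,p in dict(hood=(221,187),base=(238,220),bar=(290,215),rest=(280,222),small=(322,238),calc=(180,253),tin=(248,257),stap=(324,199)).items(): print(nm,q(*p),I[p[1],p[0]])
a=cv2.imread("pics/side0.png")[120:330,200:350]; b=cv2.imread("pics/top0.png")[160:280,160:350]
a=cv2.resize(a,None,fx=2.8,fy=2.8,interpolation=cv2.INTER_CUBIC)
b=cv2.resize(b,(370,234),interpolation=cv2.INTER_CUBIC)
o=np.zeros((590,800,3),np.uint8);o[:a.shape[0],:a.shape[1]]=a;o[:234,430:]=b;cv2.imwrite("pics/crop0.png",o)
E
```

```text
side 1421
0.24 [ 0.561  0.679 -0.015  0.012] 63
0.28 [ 0.525  0.762 -0.15   0.03 ] 73
0.32 [ 0.521  0.716 -0.041  0.03 ] 291
0.36 [ 0.529  0.647 -0.03   0.038] 119
0.4 [ 0.566  0.644 -0.039  0.037] 184
0.44 [ 0.574  0.642 -0.045  0.037] 188
0.48 [ 0.575  0.631 -0.042  0.024] 170
0.52 [ 0.572  0.634 -0.051  0.024] 142
0.56 [ 0.465  0.659 -0.055 -0.021] 67
0.6 [ 0.461  0.658 -0.063 -0.047] 69
0.64 [ 0.451  0.635 -0.063 -0.017] 53
hood [ 0.648 -0.043  0.413] [221 223 222]
post [ 0.687 -0.039  0.211] [84 82 75]
base [nan nan nan] [58 57 52]
rest [ 0.549 -0.283  0.011] [218 170 105]
bar [ 0.545 -0.268  0.113] [213 209 205]
small [ 0.434 -0.393  0.012] [111 105 101]
calc [0.556 0.24  0.015] [120 116 110]
tin [ 0.437 -0.036  0.022] [ 96 126 100]
stap [ 0.579 -0.469  0.048] [141  45  46]
top 2388
0.28 [ 0.75   0.757 -0.147 -0.144] 5
0.56 [ 0.591  0.661 -0.054 -0.024] 6
0.6 [ 0.453  0.67  -0.063  0.052] 550
0.64 [ 0.45   0.653 -0.061  0.047] 1793
0.68 [ 0.45   0.472 -0.038 -0.   ] 34
hood [ 0.653 -0.017  0.41 ] [153 158 160]
base [ 0.617 -0.037  0.007] [50 50 49]
bar [ 0.54  -0.263  0.105] [155 159 160]
rest [ 0.545 -0.218  0.012] [154 134  93]
small [ 0.413 -0.378  0.006] [156 159 161]
calc [0.553 0.259 0.01 ] [74 76 72]
tin [ 0.434 -0.029  0.025] [104 123 100]
stap [ 0.578 -0.445  0.036] [117  49  47]
```

View pics/crop0.png

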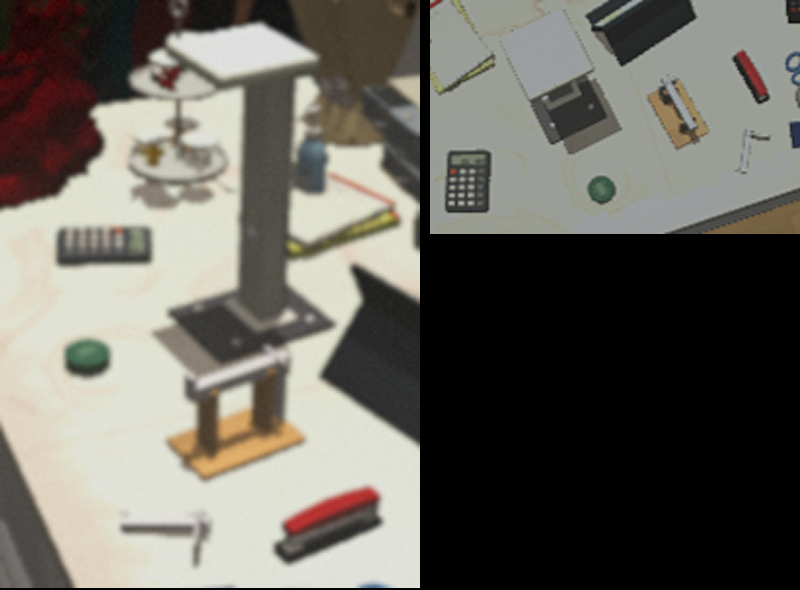

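```bash
python3 - <<'E'
from h import *
for n in("side","top"):
    W=np.load(f"{n}W.npy"); I=np.load(f"{n}0.npz")["image"]
    def rect(nm,c,rad,z0,z1,col=None):
        m=(np.hypot(W[...,0]-c[0],W[...,1]-c[1])<rad)&(W[...,2]>z0)&(W[...,2]<z1)
        if col is not None: m&=col
        p=W[m]
        r=cv2.minAreaRect((p[:,:2]*1000).astype(np.float32)); print(n,nm,len(p),np.round(r[0]),np.round(r[1]),round(r[2],1),"zmed",np.round(np.median(p[:,2]),3)); return p
    rect("hood",(.66,-.03),.14,.40,.43)
    R,G,B=[I[...,i].astype(int) for i in range(3)]
    rect("restbase",(.545,-.265),.11,.003,.02,(R-B>45))
    p=rect("bar",(.545,-.265),.1,.09,.13)
    _,_,v=np.linalg.svd(p[:,:2]-p[:,:2].mean(0)); print("bar dir",np.degrees(np.arctan2(v[0,1],v[0,0])),p.mean(0))
    rect("base",(.65,-.03),.14,.004,.016,(R<90))
    if n=="side":
        m=(np.hypot(W[...,0]-.7,W[...,1]+.03)<.06)&(W[...,2]>.05)&(W[...,2]<.36); p=W[m]; print("post",len(p)); r=cv2.minAreaRect((p[:,:2]*1000).astype(np.float32)); print(r)
        for z in (.1,.2,.3): 
            k=abs(p[:,2]-z)<.02; print(z,np.round(p[k].min(0),3),np.round(p[k].max(0),3))
E
```

```text
side hood 746 [658. -17.] [152. 146.] 8.5 zmed 0.412
side restbase 551 [ 556. -261.] [152.  92.] 10.0 zmed 0.01
side bar 335 [ 555. -262.] [145.  45.] 10.6 zmed 0.107
bar dir -170.4642181544688 [ 0.55195017 -0.26563882  0.10535044]
side base 513 [679. -16.] [181. 144.] 9.7 zmed 0.01
post 1350
((700.0512084960938, -9.580062866210938), (49.69840621948242, 76.8626480102539), 8.261040687561035)
0.1 [ 0.673 -0.05   0.08 ] [0.726 0.025 0.12 ]
0.2 [ 0.673 -0.043  0.18 ] [0.726 0.023 0.22 ]
0.3 [ 0.673 -0.044  0.28 ] [0.727 0.021 0.32 ]
top hood 1345 [655. -12.] [146. 140.] 9.0 zmed 0.412
top restbase 273 [ 554. -254.] [147.  85.] 10.3 zmed 0.01
top bar 174 [ 556. -255.] [145.  42.] 7.8 zmed 0.108
bar dir -169.5472141682194 [ 0.5572535  -0.25574413  0.10731929]
top base 465 [646. -13.] [116. 152.] 7.9 zmed 0.01
```

Call:
{"op": "step_arm", "data": {
  "delta_pos": [
    [1, -1, 0.6],
    [1, -1, 0.6],
    [1, -1, 0.6],
    [1, -1, 0.6],
    [1, -1, 0.6],
    [1, -1, 0.6],
    [1, -1, 0.6],
    [1, -1, 0.6],
    [1, -1, 0],
    [1, -1, 0],
    [1, -1, 0],
    [1, -1, 0]
  ],
  "turn": [0, 0, 0, 0, 0, 0, 0, 0, 0, 0, 0, 0]
}}

```text
time: 1.3
ee_pos: [0.4823, 0.2968, 0.3423]
eef_rot: [0.147, 0.989, -0.0, -0.0]
ft_force: [-0.5, 0.2, 0.2]
width: 0.0866
grip_force: 0.0
```

Call:
{"op": "step_arm", "data": {
  "delta_pos": [
    [0.5, 0.3, 1],
    [0.5, 0.3, 1],
    [0.5, 0.3, 1],
    [0.5, 0.3, 1],
    [0.5, 0.3, 1],
    [0.5, 0.3, 1],
    [0.5, 0.3, 1],
    [0.5, 0.3, 1]
  ],
  "turn": [1, 1, 1, 1, 1, 1, 1, 0.1]
}}

```text
time: 2.1
ee_pos: [0.5756, 0.3556, 0.527]
eef_rot: [-0.278, 0.96, 0.004, 0.011]
ft_force: [0.1, -0.7, -1.6]
width: 0.087
grip_force: 0.0
```

Call:
{"op": "step_arm", "data": {
  "delta_pos": [
    [0.85, 0.53, 0.5],
    [0.85, 0.53, 0.5],
    [0.85, 0.53, 0.5],
    [0.85, 0.53, 0.5],
    [0.85, 0.53, 0.5],
    [0.85, 0.53, 0.5]
  ],
  "turn": [0, 0, 0, 0, 0, 0]
}}

```text
time: 2.7
ee_pos: [0.6456, 0.3986, 0.5186]
eef_rot: [-0.275, 0.959, 0.018, 0.064]
ft_force: [-0.3, -0.3, -0.7]
width: 0.0869
grip_force: 0.0
```

```bash
cat >> h.py <<'E'
from scipy.spatial.transform import Rotation as Ro
def st():
    s=read_state(); R=Ro.from_quat(s["eef_rot"]).as_matrix()
    print("t",round(s["time"],2),"tcp",np.round(s["ee_pos"],4),"F",np.round(s["ft_force"],1),"w",round(float(s["width"]),4),"g",round(float(s["grip_force"]),1))
    z=R[:,2]; y=R[:,1]
    print(" lean deg",round(float(np.degrees(np.arccos(-z[2]))),1),"lean dir",round(float(np.degrees(np.arctan2(z[1],z[0]))),1),"close dir",round(float(np.degrees(np.arctan2(y[1],y[0]))),1),"close z",round(float(y[2]),3),"q",np.round(s["joint_positions"],2))
    return s,R
E
python3 -c "
from h import *
st()"
```

```text
t 2.7 tcp [0.6456 0.3986 0.5186] F [-0.3 -0.3 -0.7] w 0.0869 g 0.0
 lean deg 7.7 lean dir 31.8 close dir 121.9 close z -0.0 q [-0.68  0.79  0.53  0.18 -0.46  2.06  1.57]
```

Call:
{"op": "step_arm", "data": {
  "delta_pos": [
    [0.5, 0.3, 1],
    [0.5, 0.3, 1],
    [0.5, 0.3, 1],
    [0.5, 0.3, 1],
    [0.5, 0.3, 1],
    [0.5, 0.3, 1],
    [0.5, 0.3, 1],
    [0.5, 0.3, 1]
  ],
  "turn": [0, 0, 0, 0, 0, 0, 0, 0]
}}

```text
time: 3.5
ee_pos: [0.6341, 0.3896, 0.5949]
eef_rot: [-0.272, 0.953, 0.037, 0.129]
ft_force: [0.4, 0.2, 0.0]
width: 0.087
grip_force: 0.0
```

```bash
python3 -c "
from h import *
st()"
```

```text
t 3.5 tcp [0.6341 0.3896 0.5949] F [0.4 0.2 0. ] w 0.087 g 0.0
 lean deg 15.5 lean dir 31.8 close dir 121.9 close z -0.0 q [-0.71  0.76  1.34  0.16 -1.2   2.06  1.62]
```

Call:
{"op": "step_arm", "data": {
  "delta_pos": [
    [0.3, 0.2, 1],
    [0.3, 0.2, 1],
    [0.3, 0.2, 1],
    [0.3, 0.2, 1],
    [0.3, 0.2, 1],
    [0.3, 0.2, 1],
    [0.3, 0.2, 1],
    [0.3, 0.2, 1],
    [0.3, 0.2, 1],
    [0.3, 0.2, 1]
  ],
  "turn": [0, 0, 0, 0, 0, 0, 0, 0, 0, 0]
}}

```text
time: 4.5
ee_pos: [0.587, 0.364, 0.6934]
eef_rot: [-0.269, 0.942, 0.056, 0.194]
ft_force: [0.0, 0.1, 0.0]
width: 0.087
grip_force: 0.0
```

```bash
python3 -c "
from h import *
st()"
```

```text
t 4.5 tcp [0.587  0.364  0.6934] F [0.  0.1 0. ] w 0.087 g 0.0
 lean deg 23.2 lean dir 32.1 close dir 121.9 close z 0.002 q [-0.74  0.63  1.34  0.16 -1.17  2.06  1.62]
```

Call:
{"op": "step_arm", "data": {
  "delta_pos": [
    [0.4, 0.25, 1],
    [0.4, 0.25, 1],
    [0.4, 0.25, 1],
    [0.4, 0.25, 1],
    [0.4, 0.25, 1],
    [0.4, 0.25, 1],
    [0.4, 0.25, 1],
    [0.4, 0.25, 1],
    [0.4, 0.25, 1],
    [0.4, 0.25, 1],
    [0.4, 0.25, 1],
    [0.4, 0.25, 1]
  ],
  "turn": [0, 0, 0, 0, 0, 0, 0, 0, 0, 0, 0, 0]
}}

```text
time: 5.7
ee_pos: [0.5384, 0.3328, 0.7731]
eef_rot: [-0.266, 0.928, 0.076, 0.248]
ft_force: [-0.4, -0.1, -0.5]
width: 0.0871
grip_force: 0.0
```

```bash
python3 -c "
from h import *
st()"
```

```text
t 5.7 tcp [0.5384 0.3328 0.7731] F [-0.4 -0.1 -0.5] w 0.0871 g 0.0
 lean deg 30.1 lean dir 33.0 close dir 122.2 close z 0.008 q [-0.78  0.5   1.34  0.16 -1.14  2.06  1.61]
```

Call:
{"op": "step_arm", "data": {
  "delta_pos": [
    [0.5, 0.3, 1],
    [0.5, 0.3, 1],
    [0.5, 0.3, 1],
    [0.5, 0.3, 1],
    [0.5, 0.3, 1],
    [0.5, 0.3, 1],
    [0.5, 0.3, 1],
    [0.5, 0.3, 1],
    [0.5, 0.3, 1],
    [0.5, 0.3, 1]
  ],
  "turn": [0, 0, 0, 0, 0, 0, 0, 0, 0, 0]
}}

```text
time: 6.7
ee_pos: [0.51, 0.3107, 0.8141]
eef_rot: [-0.265, 0.919, 0.09, 0.278]
ft_force: [-0.3, -0.2, -0.5]
width: 0.0874
grip_force: 0.0
```

```bash
python3 -c "
from h import *
st()"
```

```text
t 6.7 tcp [0.51   0.3107 0.8141] F [-0.3 -0.2 -0.5] w 0.0874 g 0.0
 lean deg 33.9 lean dir 34.0 close dir 122.5 close z 0.018 q [-0.79  0.43  1.34  0.16 -1.13  2.06  1.62]
```

Call:
{"op": "step_arm", "data": {
  "delta_pos": [
    [-0.2, -1, -1],
    [-0.2, -1, -1],
    [-0.2, -1, -1],
    [-0.2, -1, -1],
    [-0.2, -1, -1],
    [-0.2, -1, -1],
    [-0.2, -1, -1],
    [-0.2, -1, -1],
    [-0.2, -1, -1],
    [-0.2, -1, -1],
    [-0.2, -1, -1],
    [-0.2, -1, -1]
  ],
  "turn": [-0.5, -0.5, -0.5, -0.5, -0.5, -0.5, -0.5, 0, 0, 0, 0, 0]
}}

```text
time: 7.9
ee_pos: [0.4446, 0.1275, 0.6848]
eef_rot: [-0.16, 0.94, 0.102, 0.282]
ft_force: [0.0, 1.3, 0.7]
width: 0.0871
grip_force: 0.0
```

```bash
python3 -c "
from h import *
st()"
```

```text
t 7.9 tcp [0.4446 0.1275 0.6848] F [0.  1.3 0.7] w 0.0871 g 0.0
 lean deg 34.9 lean dir 29.7 close dir 111.2 close z 0.102 q [-1.42 -0.5   0.49  1.27  0.45  1.7   1.2 ]
```

Call:
{"op": "step_arm", "data": {
  "delta_pos": [
    [0, 0, 0],
    [0, 0, 0]
  ],
  "turn": [0, 0]
}}

```text
time: 8.1
ee_pos: [0.446, 0.1246, 0.6878]
eef_rot: [-0.157, 0.941, 0.104, 0.283]
ft_force: [0.1, 0.4, -0.2]
width: 0.0868
grip_force: 0.0
```

```bash
python3 -c "
from h import *
st()"
```

```text
t 8.1 tcp [0.446  0.1246 0.6878] F [ 0.1  0.4 -0.2] w 0.0868 g 0.0
 lean deg 35.1 lean dir 29.6 close dir 110.8 close z 0.106 q [-1.42 -0.5   0.49  1.26  0.45  1.71  1.2 ]
```

Call:
{"op": "step_arm", "data": {
  "delta_pos": [
    [0.5, 0.2, 0.4],
    [0.5, 0.2, 0.4],
    [0.5, 0.2, 0.4],
    [0.5, 0.2, 0.4],
    [0.5, 0.2, 0.4],
    [0.5, 0.2, 0.4],
    [0.5, 0.2, 0.5],
    [0.5, 0.2, 0.5],
    [0.5, 0.2, 0.5],
    [0.5, 0.2, 0.5],
    [0.5, 0.2, 0.5],
    [0.5, 0.2, 0.5]
  ],
  "turn": [0.8, 0.8, 0.8, 0.8, 0.8, 0.8, 0, 0, 0, 0, 0, 0]
}}

```text
time: 9.3
ee_pos: [0.5514, 0.1624, 0.7842]
eef_rot: [-0.403, 0.86, 0.178, 0.256]
ft_force: [0.3, 0.8, 0.3]
width: 0.0868
grip_force: 0.0
```

```bash
python3 -c "
from h import *
st()"
```

```text
t 9.3 tcp [0.5514 0.1624 0.7842] F [0.3 0.8 0.3] w 0.0868 g 0.0
 lean deg 36.3 lean dir 59.8 close dir 142.1 close z 0.099 q [-2.6  -0.47  1.34  0.4   0.58  2.06  1.8 ]
```

Call:
{"op": "step_arm", "data": {
  "delta_pos": [
    [0.7, 0.2, 0.7],
    [0.7, 0.2, 0.7],
    [0.7, 0.2, 0.7],
    [0.7, 0.2, 0.7],
    [0.7, 0.2, 0.7],
    [0.7, 0.2, 0.7],
    [0.7, 0.2, 0.7],
    [0.7, 0.2, 0.7]
  ],
  "turn": [0, 0, 0, 0, 0, 0, 0, 0]
}}

```text
time: 10.1
ee_pos: [0.5638, 0.1314, 0.8056]
eef_rot: [-0.394, 0.853, 0.184, 0.288]
ft_force: [-0.6, 0.0, -0.4]
width: 0.0869
grip_force: 0.0
```

```bash
python3 -c "
from h import *
st()"
```

```text
t 10.1 tcp [0.5638 0.1314 0.8056] F [-0.6  0.  -0.4] w 0.0869 g 0.0
 lean deg 40.0 lean dir 57.4 close dir 141.4 close z 0.087 q [-2.6  -0.48  1.34  0.32  0.61  2.06  1.86]
```

Call:
{"op": "step_arm", "data": {
  "delta_pos": [
    [-0.5, -0.3, -0.7],
    [-0.5, -0.3, -0.7],
    [-0.5, -0.3, -0.7],
    [-0.5, -0.3, -0.7],
    [-0.5, -0.3, -0.7],
    [-0.5, -0.3, -0.7],
    [-0.3, -0.6, -0.7],
    [-0.3, -0.6, -0.7],
    [-0.3, -0.6, -0.7],
    [-0.3, -0.6, -0.7]
  ],
  "turn": [-0.5, -0.5, -0.5, -0.5, -0.5, -0.5, -0.5, -0.5, -0.5, -0.5]
}}

```text
time: 11.1
ee_pos: [0.4873, 0.0384, 0.6741]
eef_rot: [-0.185, 0.92, 0.109, 0.327]
ft_force: [-0.4, -0.8, -0.6]
width: 0.087
grip_force: 0.0
```

```bash
python3 -c "
from h import *
st()"
```

```text
t 11.1 tcp [0.4873 0.0384 0.6741] F [-0.4 -0.8 -0.6] w 0.087 g 0.0
 lean deg 40.4 lean dir 29.7 close dir 114.4 close z 0.079 q [-1.04 -0.49  0.54  1.33  0.21  1.52  1.57]
```

Call:
{"op": "step_arm", "data": {
  "delta_pos": [
    [-0.2, -0.7, -0.8],
    [-0.2, -0.8, -0.8],
    [-0.2, -0.8, -0.8],
    [-0.2, -0.8, -0.8],
    [-0.2, -0.8, -0.8],
    [-0.1, -0.8, -0.8],
    [-0.1, -0.8, -0.8],
    [-0.1, -0.8, -0.8],
    [-0.1, -0.8, -0.8],
    [-0.1, -0.8, -0.8],
    [-0.1, -0.8, -0.8],
    [-0.1, -0.8, -0.8]
  ],
  "turn": [-0.35, -0.35, -0.35, -0.35, -0.35, -0.35, 0, 0, 0, 0, 0, 0]
}}

```text
time: 12.3
ee_pos: [0.4459, -0.1953, 0.438]
eef_rot: [-0.073, 0.936, 0.068, 0.338]
ft_force: [0.0, -0.0, -0.2]
width: 0.0871
grip_force: 0.0
```

```bash
python3 - <<'E'
from h import *
st()
W=np.load("topW.npy")
from h import *
# fresh bracket axis estimate: high points in new top & side views
for n in("top","side"):
    c=camera(n); W=pts(c); cv2.imwrite(f"pics/{n}1.png",c["image"][...,::-1])
    if n=="side": cv2.imwrite("pics/s1c.png",cv2.resize(c["image"][180:320,200:360,::-1],None,fx=4,fy=4,interpolation=cv2.INTER_CUBIC))
    a=np.radians(9.9);ax=np.array([np.cos(a),np.sin(a)]);o=np.array([.549,-.26])
    d=W[...,:2]-o; x=d@ax; y=d@np.array([-ax[1],ax[0]])
    m=(abs(x)<.11)&(abs(y)<.05)&(W[...,2]>.085)&(W[...,2]<.14)
    for lo in np.arange(-.09,.1,.012):
        k=m&(x>=lo)&(x<lo+.012)
        if k.sum()>2: print(n,round(lo,3),k.sum(),"y",np.round([y[k].min(),np.median(y[k]),y[k].max()],3),"z",np.round([np.median(W[k][:,2]),W[k][:,2].max()],3))
    print(x[m].min(),x[m].max())
E
```

```text
t 12.3 tcp [ 0.4459 -0.1953  0.438 ] F [ 0.  -0.  -0.2] w 0.0871 g 0.0
 lean deg 40.3 lean dir 15.9 close dir 100.6 close z 0.078 q [-0.03 -0.48  0.5   1.88 -0.26  1.16  2.24]
top -0.054 8 y [-0.008  0.003  0.01 ] z [0.111 0.12 ]
top -0.042 6 y [-0.003  0.009  0.016] z [0.108 0.116]
top -0.03 12 y [-0.006  0.004  0.01 ] z [0.109 0.117]
top -0.018 11 y [-0.007  0.002  0.011] z [0.109 0.117]
top -0.006 11 y [-0.008  0.004  0.01 ] z [0.106 0.114]
top 0.006 13 y [-0.006  0.004  0.012] z [0.106 0.121]
top 0.018 13 y [-0.007  0.003  0.011] z [0.107 0.117]
top 0.03 17 y [-0.014  0.007  0.018] z [0.104 0.115]
top 0.042 19 y [-0.016  0.002  0.021] z [0.109 0.122]
top 0.054 23 y [-0.019  0.004  0.023] z [0.107 0.117]
top 0.066 10 y [-0.005  0.005  0.01 ] z [0.111 0.119]
-0.051033964559051355 0.07935564251204363
side -0.066 51 y [-0.015 -0.006  0.009] z [0.112 0.129]
side -0.054 22 y [-0.013 -0.007  0.005] z [0.106 0.113]
side -0.042 45 y [-0.021 -0.012  0.014] z [0.101 0.114]
side -0.03 22 y [-0.016 -0.007  0.009] z [0.107 0.111]
side -0.018 23 y [-0.012 -0.008  0.01 ] z [0.106 0.114]
side -0.006 26 y [-0.014 -0.006  0.012] z [0.106 0.112]
side 0.006 21 y [-0.015 -0.007  0.008] z [0.105 0.113]
side 0.018 27 y [-0.015 -0.006  0.007] z [0.105 0.111]
side 0.03 33 y [-0.021 -0.009  0.01 ] z [0.103 0.114]
side 0.042 30 y [-0.027 -0.008  0.016] z [0.104 0.113]
side 0.054 47 y [-0.026 -0.009  0.022] z [0.106 0.115]
side 0.066 13 y [-0.009 -0.007  0.007] z [0.107 0.113]
-0.06591057063992048 0.07630493688491313
```

View pics/s1c.png

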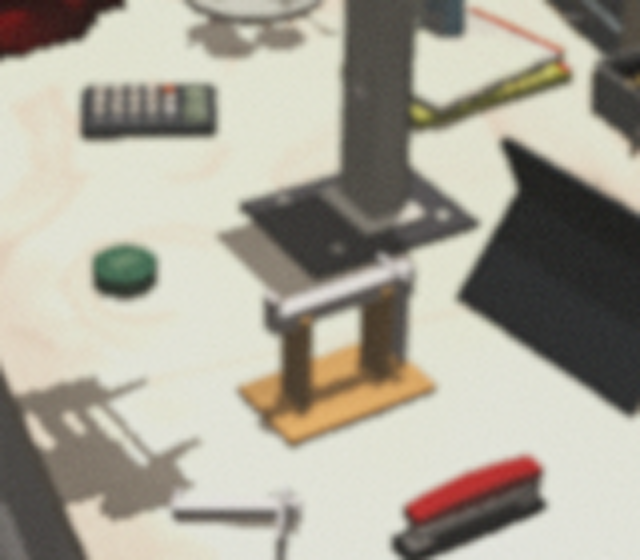

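Call:
{"op": "step_arm", "data": {
  "delta_pos": [
    [0.2, -0.3, -0.9],
    [0.2, -0.3, -0.9],
    [0.2, -0.3, -0.9],
    [0.2, -0.3, -0.9],
    [0.2, -0.3, -0.9],
    [0.2, -0.3, -0.9],
    [0.2, -0.3, -0.9],
    [0.2, -0.3, -0.9],
    [0.2, -0.3, -0.9],
    [0.2, -0.3, -0.9],
    [0, -0.3, -0.9]
  ],
  "turn": [0, 0, 0, 0, 0, 0, 0, 0, 0, 0, 0]
}}

```text
time: 13.5
ee_pos: [0.4951, -0.2729, 0.1943]
eef_rot: [-0.075, 0.936, 0.066, 0.339]
ft_force: [-35.6, -65.3, -36.6]
width: 0.0873
grip_force: 0.0
```

```bash
cat > g.py <<'E'
from h import *
s,R=st()
P=np.array([.5628,-.2576,.100]); t=P+.013*R[:,2]; print("target",np.round(t,4),"units",np.round((t-s["ee_pos"])/.025,2))
E
python3 g.py
```

```text
t 13.5 tcp [ 0.4951 -0.2729  0.1943] F [-35.6 -65.3 -36.6] w 0.0873 g 0.0
 lean deg 40.4 lean dir 15.6 close dir 100.7 close z 0.073 q [-0.71 -0.4   1.34  2.12 -0.27  0.7   2.6 ]
target [ 0.5709 -0.2553  0.0901] units [ 3.03  0.7  -4.17]
```

```bash
python3 - <<'E'
from h import *
st()
c=camera("side"); cv2.imwrite("pics/s2.png",cv2.resize(c["image"][60:330,60:360,::-1],(666,600),interpolation=cv2.INTER_CUBIC))
st()
E
```

```text
t 13.5 tcp [ 0.4951 -0.2729  0.1943] F [-35.6 -65.3 -36.6] w 0.0873 g 0.0
 lean deg 40.4 lean dir 15.6 close dir 100.7 close z 0.073 q [-0.71 -0.4   1.34  2.12 -0.27  0.7   2.6 ]
t 13.55 tcp [ 0.496  -0.2681  0.1934] F [ 1.4  5.1 -1.3] w 0.0871 g 0.0
 lean deg 40.4 lean dir 16.1 close dir 101.2 close z 0.073 q [-0.71 -0.4   1.34  2.13 -0.27  0.7   2.6 ]
```

View pics/s2.png

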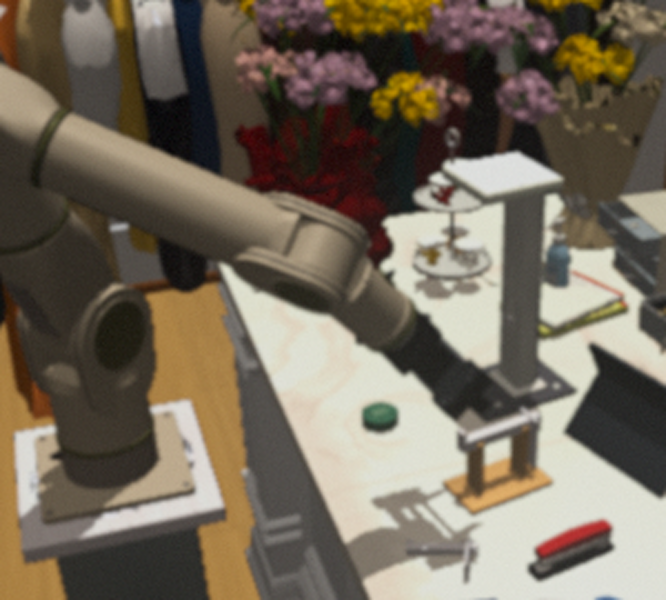

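Call:
{"op": "step_arm", "data": {
  "delta_pos": [
    [0.3, 0.05, -0.4],
    [0.3, 0.05, -0.4],
    [0.3, 0.05, -0.4],
    [0.3, 0.05, -0.4],
    [0.3, 0.05, -0.4],
    [0.3, 0.05, -0.4],
    [0, 0, 0]
  ],
  "turn": [0, 0, 0, 0, 0, 0, 0]
}}

```text
time: 14.25
ee_pos: [0.5128, -0.2378, 0.1592]
eef_rot: [-0.068, 0.937, 0.052, 0.339]
ft_force: [-0.2, -0.2, 0.1]
width: 0.0867
grip_force: 0.0
```

```bash
python3 g.py
```

```text
t 14.25 tcp [ 0.5128 -0.2378  0.1592] F [-0.2 -0.2  0.1] w 0.0867 g 0.0
 lean deg 40.1 lean dir 12.9 close dir 99.3 close z 0.052 q [-0.77 -0.35  1.34  2.21 -0.34  0.56  2.6 ]
target [ 0.571  -0.2557  0.0901] units [ 2.33 -0.72 -2.77]
```

Call:
{"op": "step_arm", "data": {
  "delta_pos": [
    [0, -0.4, 0.8],
    [0.2, -0.4, 0.8],
    [0.4, -0.4, 0.8],
    [0.6, -0.4, 0.7],
    [0.7, -0.4, 0.4],
    [0.7, -0.4, 0.2],
    [0.7, -0.4, 0.2],
    [0.7, -0.4, 0],
    [0.7, -0.4, 0],
    [0.7, -0.4, 0]
  ],
  "turn": [0, 0, 0, 0, 0, 0, 0, 0, 0, 0]
}}

```text
time: 15.25
ee_pos: [0.5964, -0.2839, 0.29]
eef_rot: [-0.052, 0.937, 0.024, 0.344]
ft_force: [-0.0, -0.3, 0.9]
width: 0.0871
grip_force: 0.0
```

```bash
python3 g.py
```

```text
t 15.25 tcp [ 0.5964 -0.2839  0.29  ] F [-0.  -0.3  0.9] w 0.0871 g 0.0
 lean deg 40.4 lean dir 7.2 close dir 96.6 close z 0.009 q [-0.74 -0.06  1.34  1.89 -0.56  0.8   2.6 ]
target [ 0.5712 -0.2565  0.0901] units [-1.01  1.1  -8.  ]
```

Call:
{"op": "step_arm", "data": {
  "delta_pos": [
    [0, 0, 0],
    [0, 0, 0],
    [0, 0, 0],
    [0, 0, 0]
  ],
  "turn": [0.5, 0.5, 0.5, 0.5]
}}

```text
time: 15.65
ee_pos: [0.5686, -0.2581, 0.3028]
eef_rot: [-0.159, 0.924, 0.052, 0.343]
ft_force: [0.6, 0.7, -1.4]
width: 0.0865
grip_force: 0.0
```

```bash
python3 g.py
```

```text
t 15.65 tcp [ 0.5686 -0.2581  0.3028] F [ 0.6  0.7 -1.4] w 0.0865 g 0.0
 lean deg 40.6 lean dir 18.4 close dir 109.2 close z -0.013 q [-0.84 -0.32  1.34  1.88 -0.29  0.88  2.6 ]
target [ 0.5708 -0.2549  0.0901] units [ 0.09  0.13 -8.51]
```

Call:
{"op": "step_arm", "data": {
  "delta_pos": [
    [0, 0, -0.5],
    [0, 0, -0.7],
    [0, 0, -0.7],
    [0, 0, -0.7],
    [0, 0, -0.7],
    [0, 0, -0.5]
  ],
  "turn": [-0.6, -0.7, 0, 0, 0, 0]
}}

```text
time: 16.25
ee_pos: [0.5639, -0.2513, 0.2111]
eef_rot: [-0.085, 0.934, 0.023, 0.346]
ft_force: [0.6, 0.2, -0.7]
width: 0.0871
grip_force: 0.0
```

```bash
python3 g.py
```

```text
t 16.25 tcp [ 0.5639 -0.2513  0.2111] F [ 0.6  0.2 -0.7] w 0.0871 g 0.0
 lean deg 40.6 lean dir 9.0 close dir 100.0 close z -0.016 q [-0.81 -0.24  1.34  2.08 -0.39  0.6   2.6 ]
target [ 0.5712 -0.2563  0.0901] units [ 0.29 -0.2  -4.84]
```

Call:
{"op": "step_arm", "data": {
  "delta_pos": [
    [0.2, -0.15, -0.6],
    [0.2, -0.15, -0.6],
    [0.2, -0.15, -0.6],
    [0.2, -0.15, -0.6],
    [0.1, -0.1, -0.5]
  ],
  "turn": [0, 0, 0, 0, 0]
}}

```text
time: 16.75
ee_pos: [0.5518, -0.2401, 0.169]
eef_rot: [-0.078, 0.934, 0.006, 0.348]
ft_force: [0.7, -0.3, 0.6]
width: 0.0872
grip_force: 0.0
```

```bash
python3 g.py
```

```text
t 16.75 tcp [ 0.5518 -0.2401  0.169 ] F [ 0.7 -0.3  0.6] w 0.0872 g 0.0
 lean deg 40.7 lean dir 5.8 close dir 98.6 close z -0.042 q [-0.83 -0.26  1.34  2.19 -0.38  0.47  2.6 ]
target [ 0.5712 -0.2567  0.0901] units [ 0.78 -0.67 -3.15]
```

Call:
{"op": "step_arm", "data": {
  "delta_pos": [
    [0.4, -0.35, -0.2],
    [0.4, -0.35, -0.4],
    [0.3, -0.3, -0.5],
    [0.3, -0.3, -0.5]
  ],
  "turn": [-0.3, -0.3, 0, 0]
}}

```text
time: 17.15
ee_pos: [0.5591, -0.2488, 0.1567]
eef_rot: [-0.039, 0.937, -0.018, 0.346]
ft_force: [-0.1, 0.9, -0.4]
width: 0.087
grip_force: 0.0
```

```bash
python3 g.py
```

```text
t 17.15 tcp [ 0.5591 -0.2488  0.1567] F [-0.1  0.9 -0.4] w 0.087 g 0.0
 lean deg 40.6 lean dir -0.6 close dir 93.5 close z -0.061 q [-0.83 -0.17  1.34  2.21 -0.48  0.39  2.6 ]
target [ 0.5713 -0.2577  0.0901] units [ 0.49 -0.36 -2.66]
```

```bash
cat > fk.py <<'E'
import numpy as np
from scipy.spatial.transform import Rotation as Ro
from scipy.optimize import least_squares
D=[([-1.299,.333,-.065,1.461,.022,1.35,-.089],[.181,.598,.222],[.147,.989,-.001,0]),
([-.68,.79,.53,.18,-.46,2.06,1.57],[.6456,.3986,.5186],[-.275,.959,.018,.064]),
([-.71,.76,1.34,.16,-1.2,2.06,1.62],[.6341,.3896,.5949],[-.272,.953,.037,.129]),
([-.78,.5,1.34,.16,-1.14,2.06,1.61],[.5384,.3328,.7731],[-.266,.928,.076,.248]),
([-1.42,-.5,.49,1.26,.45,1.71,1.2],[.446,.1246,.6878],[-.157,.941,.104,.283]),
([-2.6,-.48,1.34,.32,.61,2.06,1.86],[.5638,.1314,.8056],[-.394,.853,.184,.288]),
([-1.04,-.49,.54,1.33,.21,1.52,1.57],[.4873,.0384,.6741],[-.185,.92,.109,.327]),
([-.03,-.48,.5,1.88,-.26,1.16,2.24],[.4459,-.1953,.438],[-.073,.936,.068,.338]),
([-.77,-.35,1.34,2.21,-.34,.56,2.6],[.5128,-.2378,.1592],[-.068,.937,.052,.339]),
([-.74,-.06,1.34,1.89,-.56,.8,2.6],[.5964,-.2839,.29],[-.052,.937,.024,.344]),
([-.83,-.17,1.34,2.21,-.48,.39,2.6],[.5591,-.2488,.1567],[-.039,.937,-.018,.346])]
def fk(q,p,sg):
    R=Ro.identity();x=np.zeros(3)
    off=np.array(p).reshape(7,3)
    for i in range(7):
        R=R*Ro.from_rotvec(np.array([0,0,sg[i]*q[i]]) if i%2==0 else np.array([0,sg[i]*q[i],0]))
        x=x+R.apply(off[i])
    return x,R
def res(p,sg,T):
    o=[]
    for q,x,r in D:
        a,R=fk(q,p,sg); R=R*Ro.from_rotvec(T)
        o+=list(a-x)+list(.3*(R.inv()*Ro.from_quat(r)).as_rotvec())
    return np.array(o)
if __name__=="__main__":
    import itertools
    best=None
    for sg in itertools.product([1,-1],repeat=7):
        sg=np.array(sg)
        Rs=[]
        for q,x,r in D: Rs.append(fk(q,np.zeros(21),sg)[1].inv()*Ro.from_quat(r))
        m=Ro.concatenate(Rs).mean(); e=np.mean([(m.inv()*k).magnitude() for k in Rs])
        if best is None or e<best[0]: best=(e,sg,m)
    print(best[0],best[1],best[2].as_rotvec())
    sg,T=best[1],best[2].as_rotvec()
    f=lambda v:np.r_[res(v,sg,T),.003*(v-0)]
    s=least_squares(f,np.zeros(21)); print(np.round(s.x.reshape(7,3),3)); print("rms pos",np.sqrt(np.mean(res(s.x,sg,T).reshape(-1,6)[:,:3]**2)))
    np.savez("fk.npz",p=s.x,sg=sg,T=T)
E
python3 fk.py
```

```text
0.0062962469508906415 [-1  1 -1  1 -1  1 -1] [ 2.49378752e-04 -2.58297623e-05  1.57049954e+00]
[[-0.    -0.011  0.262]
 [ 0.002 -0.011  0.225]
 [-0.002 -0.011  0.225]
 [ 0.002 -0.011  0.244]
 [-0.002 -0.001  0.244]
 [-0.001 -0.001  0.179]
 [ 0.     0.001  0.179]]
rms pos 0.0017617309440933092
```

```bash
cat > ik.py <<'E'
from fk import *
d=np.load("fk.npz");P,SG,T=d["p"],d["sg"],Ro.from_rotvec(d["T"])
LO=np.array([-2.6,-.5,-1.47,.16,-1.27,.06,-2.6]);HI=np.array([2.6,2.12,1.34,2.42,4.41,2.06,2.6])
def F(q): x,R=fk(q,P,SG); return x,R*T
def pose(x,yaw,lean):  # yaw,lean deg ; z tool leans toward yaw dir, y = yaw+90
    y=np.radians(yaw);l=np.radians(lean)
    z=np.array([np.sin(l)*np.cos(y),np.sin(l)*np.sin(y),-np.cos(l)]);Y=np.array([-np.sin(y),np.cos(y),0])
    return np.array(x),Ro.from_matrix(np.stack([np.cross(Y,z),Y,z],1))
def err(q,x,R): a,B=F(q); return np.r_[a-x,.3*(R*B.inv()).as_rotvec()*-1]
def jac(q):
    e=1e-5; x0,R0=F(q); J=np.zeros((6,7))
    for i in range(7):
        k=q.copy();k[i]+=e;x,R=F(k);J[:3,i]=(x-x0)/e;J[3:,i]=(R*R0.inv()).as_rotvec()/e
    return J
E
cat > a.py <<'E'
from ik import *
for nm,x,yaw in (("grasp",[.571,-.256,.09],10),("post",[.63,-.02,.15],9)):
  for lean in (20,25,30,35,40):
    X,R=pose(x,yaw,lean); o=[]
    for q3 in np.arange(-1.4,1.35,.2):
        b=None
        for s0 in ([-0.2,0.,q3,2.,-.3,.5,2.],[.4,.2,q3,1.6,.5,.8,1.2]):
            s=least_squares(lambda q:np.r_[err(q,X,R),.003*(q[2]-q3)],np.clip(s0,LO+.01,HI-.01),bounds=(LO,HI))
            if np.linalg.norm(err(s.x,X,R))<.004 and (b is None or s.cost<b.cost): b=s
        if b is not None and abs(b.x[2]-q3)<.15: o.append(b.x)
    print(nm,lean,len(o)); 
    for q in o[::max(1,len(o)//4)]: print("   ",np.round(q,2))
E
python3 a.py
```

```text
grasp 20 11
    [ 1.52  0.76 -1.4   1.83  0.76  0.92  1.65]
    [ 1.3   0.46 -1.    1.84  0.28  0.75  1.97]
    [ 0.98  0.33 -0.6   1.86 -0.02  0.72  2.19]
    [ 0.64  0.28 -0.2   1.88 -0.22  0.72  2.35]
    [ 0.28  0.27  0.2   1.9  -0.39  0.74  2.47]
    [-0.04  0.3   0.57  1.91 -0.55  0.77  2.6 ]
grasp 25 9
    [ 1.59  0.73 -1.4   1.9   0.71  0.78  1.7 ]
    [ 1.35  0.43 -1.    1.91  0.17  0.64  2.09]
    [ 1.03  0.3  -0.6   1.92 -0.15  0.62  2.33]
    [ 0.67  0.25 -0.2   1.94 -0.36  0.64  2.49]
    [ 0.37  0.24  0.14  1.95 -0.5   0.66  2.6 ]
grasp 30 6
    [ 1.66  0.71 -1.4   1.96  0.66  0.66  1.76]
    [ 1.55  0.52 -1.2   1.96  0.3   0.56  2.03]
    [ 1.41  0.4  -1.    1.96  0.02  0.53  2.24]
    [ 1.24  0.33 -0.8   1.97 -0.18  0.53  2.4 ]
    [ 1.07  0.28 -0.6   1.98 -0.33  0.54  2.52]
    [ 0.91  0.26 -0.42  1.99 -0.44  0.55  2.6 ]
grasp 35 4
    [ 1.72  0.7  -1.4   2.01  0.61  0.53  1.84]
    [ 1.61  0.51 -1.2   2.01  0.17  0.45  2.18]
    [ 1.46  0.39 -1.    2.02 -0.17  0.44  2.45]
    [ 1.33  0.33 -0.84  2.02 -0.35  0.45  2.6 ]
grasp 40 3
    [ 1.78  0.72 -1.4   2.06  0.57  
[... 662 characters left out ...]
 1.29]
    [ 0.76  0.15 -0.8   2.    0.06  0.52  1.68]
    [ 0.19  0.09 -0.2   2.02 -0.12  0.52  1.82]
    [-0.38  0.07  0.4   2.05 -0.22  0.52  1.9 ]
    [-0.94  0.08  1.    2.07 -0.33  0.53  2.01]
post 35 14
    [ 1.3   0.32 -1.4   2.06  0.51  0.46  1.34]
    [ 0.79  0.11 -0.8   2.07 -0.06  0.39  1.79]
    [ 0.21  0.05 -0.2   2.1  -0.22  0.39  1.91]
    [-0.38  0.03  0.4   2.13 -0.29  0.4   1.98]
    [-0.96  0.02  1.    2.14 -0.32  0.4   2.03]
post 40 14
    [ 1.35  0.26 -1.4   2.13  0.43  0.3   1.41]
    [ 0.81  0.08 -0.8   2.14 -0.25  0.27  1.98]
    [ 0.22  0.03 -0.2   2.17 -0.41  0.27  2.1 ]
    [-0.37  0.    0.4   2.2  -0.44  0.28  2.14]
    [-0.96 -0.03  1.    2.22 -0.38  0.28  2.11]
```

```bash
cat > sim.py <<'E'
from ik import *
VM=.7*np.array([2.22,2.22,2.79,2.79,3.14,3.14,3.14])*.1
def row(q,dp,tn,lam=.03,w=.3,it=12):
    x,R=F(q); X=x+.025*np.array(dp); RR=Ro.from_rotvec([0,0,.12*tn])*R
    q0=q.copy(); W=np.array([1,1,1,w,w,w])
    lo=np.maximum(LO,q0-VM);hi=np.minimum(HI,q0+VM)
    for _ in range(it):
        a,B=F(q); e=np.r_[X-a,(RR*B.inv()).as_rotvec()]*W; J=jac(q)*W[:,None]
        if np.linalg.norm(e)<2e-4: break
        free=np.ones(7,bool)
        for _ in range(4):
            Jf=J*free; dq=Jf.T@np.linalg.solve(Jf@Jf.T+lam**2*np.eye(6),e)
            bad=free&(((q+dq>hi+1e-9)&(q>=hi-1e-6))|((q+dq<lo-1e-9)&(q<=lo+1e-6)))
            if not bad.any(): break
            free&=~bad
        q=np.clip(q+dq,lo,hi)
    return q
def run(q,dps,tns,**k):
    for d,t in zip(dps,tns): q=row(q,d,t,**k)
    return q
def show(q):
    x,R=F(q);R=R.as_matrix();z=R[:,2];y=R[:,1]
    return "q %s tcp %s lean %.1f close %.1f cz %.3f"%(np.round(q,2),np.round(x,3),np.degrees(np.arccos(-z[2])),np.degrees(np.arctan2(y[1],y[0])),y[2])
E
cat > val.py <<'E'
from sim import *
S=[([-.68,.79,.53,.18,-.46,2.06,1.57],[[.5,.3,1]]*8,[0]*8,"-.71 .76 1.34 .16 -1.2 2.06 1.62 lean15.5"),
([-.71,.76,1.34,.16,-1.2,2.06,1.62],[[.3,.2,1]]*10,[0]*10,"-.74 .63 1.34 .16 -1.17 2.06 1.62 lean23.2"),
([-.79,.43,1.34,.16,-1.13,2.06,1.62],[[-.2,-1,-1]]*12,[-.5]*7+[0]*5,"-1.42 -.5 .49 1.26 .45 1.71 1.2 cz.106"),
([-1.42,-.5,.49,1.26,.45,1.71,1.2],[[.5,.2,.4]]*6+[[.5,.2,.5]]*6,[.8]*6+[0]*6,"-2.6 -.47 1.34 .4 .58 2.06 1.8 cz.099"),
([-.03,-.48,.5,1.88,-.26,1.16,2.24],[[.2,-.3,-.9]]*10+[[0,-.3,-.9]],[0]*11,"-.71 -.4 1.34 2.12 -.27 .7 2.6"),
([-.74,-.06,1.34,1.89,-.56,.8,2.6],[[0,0,0]]*4,[.5]*4,"-.84 -.32 1.34 1.88 -.29 .88 2.6")]
for w,l in ((.3,.03),(.3,.1),(1,.05),(.1,.03)):
    print(w,l)
    for q,d,t,n in S: print("  ",show(run(np.array(q),d,t,w=w,lam=l)),"| real",n)
E
python3 val.py
```

```text
0.3 0.03
   q [-0.69  0.72  1.32  0.16 -1.27  1.96  1.61] tcp [0.649 0.403 0.637] lean 23.8 close 123.3 cz 0.060 | real -.71 .76 1.34 .16 -1.2 2.06 1.62 lean15.5
   q [-0.73  0.57  1.34  0.16 -1.19  2.06  1.61] tcp [0.571 0.35  0.727] lean 26.2 close 122.3 cz 0.027 | real -.74 .63 1.34 .16 -1.17 2.06 1.62 lean23.2
   q [-1.22 -0.5   0.67  1.48  0.43  1.63  1.29] tcp [ 0.49  -0.001  0.545] lean 24.0 close 99.4 cz 0.031 | real -1.42 -.5 .49 1.26 .45 1.71 1.2 cz.106
   q [-2.6  -0.48  1.34  0.37  0.57  2.06  1.84] tcp [0.553 0.156 0.793] lean 38.2 close 144.0 cz 0.100 | real -2.6 -.47 1.34 .4 .58 2.06 1.8 cz.099
   q [-0.69 -0.4   1.34  2.13 -0.27  0.7   2.6 ] tcp [ 0.493 -0.279  0.194] lean 40.5 close 99.6 cz 0.071 | real -.71 -.4 1.34 2.12 -.27 .7 2.6
   q [-0.84 -0.29  1.34  1.9  -0.29  0.81  2.6 ] tcp [ 0.58  -0.265  0.296] lean 40.9 close 107.2 cz -0.050 | real -.84 -.32 1.34 1.88 -.29 .88 2.6
0.3 0.1
   q [-0.69  0.68  0.61  0.16 -0.52  1.83  1.57] tcp [0.681 0.423 0.644] lean 28.9 close 122.5 cz -0.003 | real -.71 .76 1.34 .16 -1.2 2.06 1.62 lean15.5
   q [-0.75  0.6   1.34  0.16
[... 1836 characters left out ...]
] tcp [0.7   0.43  0.831] lean 54.8 close 121.5 cz -0.006 | real -.74 .63 1.34 .16 -1.17 2.06 1.62 lean23.2
   q [-1.27 -0.5   0.71  1.5   0.41  1.71  1.28] tcp [ 0.464 -0.001  0.516] lean 17.2 close 99.5 cz 0.037 | real -1.42 -.5 .49 1.26 .45 1.71 1.2 cz.106
   q [-2.6  -0.48  1.34  0.4   0.58  1.9   1.83] tcp [0.591 0.184 0.817] lean 44.8 close 142.0 cz 0.059 | real -2.6 -.47 1.34 .4 .58 2.06 1.8 cz.099
   q [-0.69 -0.39  1.34  2.13 -0.28  0.69  2.6 ] tcp [ 0.494 -0.281  0.193] lean 40.2 close 99.1 cz 0.066 | real -.71 -.4 1.34 2.12 -.27 .7 2.6
   q [-0.84 -0.24  1.34  1.92 -0.32  0.73  2.6 ] tcp [ 0.594 -0.278  0.29 ] lean 41.6 close 104.2 cz -0.098 | real -.84 -.32 1.34 1.88 -.29 .88 2.6
```

```bash
cat > fs.py <<'E'
import numpy as np
LO=np.array([-2.6,-.5,-1.47,.16,-1.27,.06,-2.6]);HI=np.array([2.6,2.12,1.34,2.42,4.41,2.06,2.6])
VM=.07*np.array([2.22,2.22,2.79,2.79,3.14,3.14,3.14]); SG=[-1,1,-1,1,-1,1,-1]; L=[.262,0,.45,0,.488,0,.358]
def FJ(q):
    R=np.eye(3);x=np.zeros(3);A=[];O=[]
    for i in range(7):
        if i==0:x=x+R[:,2]*L[0]
        a=(R[:,2] if i%2==0 else R[:,1])*SG[i]; A.append(a);O.append(x)
        c,s=np.cos(SG[i]*q[i]),np.sin(SG[i]*q[i])
        R=R@(np.array([[c,-s,0],[s,c,0],[0,0,1]]) if i%2==0 else np.array([[c,0,s],[0,1,0],[-s,0,c]]))
        if i in(2,4,6): x=x+R[:,2]*L[i]
    J=np.zeros((6,7))
    for i in range(7): J[:3,i]=np.cross(A[i],x-O[i]);J[3:,i]=A[i]
    R=R@np.array([[0,-1,0],[1,0,0],[0,0,1.]])
    return x,R,J
def rv(M):
    v=np.array([M[2,1]-M[1,2],M[0,2]-M[2,0],M[1,0]-M[0,1]])/2; s=np.linalg.norm(v)
    return v if s<1e-9 else v/s*np.arctan2(s,(np.trace(M)-1)/2)
def row(q,dp,tn,lam=.03,it=8):
    x,R,_=FJ(q); X=x+.025*np.asarray(dp); c,s=np.cos(.12*tn),np.sin(.12*tn); RR=np.array([[c,-s,0],[s,c,0],[0,0,1]])@R
    lo=np.maximum(LO,q-VM);hi=np.minimum(HI,q+VM)
    for _ in range(it):
        a,B,J=FJ(q); e=np.r_[X-a,rv(RR@B.T)]
        if np.linalg.norm(e)<3e-4: break
        f=np.ones(7)
        for _ in range(4):
            Jf=J*f; dq=Jf.T@np.linalg.solve(Jf@Jf.T+lam**2*np.eye(6),e)
            bad=(f>0)&(((dq>0)&(q>=hi-1e-6))|((dq<0)&(q<=lo+1e-6)))
            if not bad.any(): break
            f[bad]=0
        q=np.clip(q+dq,lo,hi)
    return q
def met(q):
    x,R,_=FJ(q);z=R[:,2];y=R[:,1]
    return x,np.degrees(np.arccos(-z[2])),np.degrees(np.arctan2(y[1],y[0])),y[2]
def show(q): x,l,c,z=met(q); return "q %s tcp %s lean %.1f close %.1f cz %.3f"%(np.round(q,2),np.round(x,3),l,c,z)
E
cat > search.py <<'E'
from fs import *
import sys,multiprocessing as mp,time
q0=np.array([-.83,-.17,1.34,2.21,-.48,.39,2.6]); print(show(q0))
G=np.array([.50,-.27,.30])
def ok(x): return x[2]>.22 and not(x[0]>.5 and x[1]>-.24 and x[1]<.22 and x[2]<.62) and x[2]<1.1
def trial(seed):
    r=np.random.default_rng(seed); best=(9e9,)
    t0=time.time()
    while time.time()-t0<150:
        q=q0.copy(); seq=[([0,0,.7],0,6)]
        for k in range(r.integers(2,5)): seq.append((np.round(r.uniform(-.9,.9,3),1),np.round(r.uniform(-.7,.7),1),int(r.integers(5,13))))
        bad=False
        for d,t,n in seq:
            for _ in range(n):
                q=row(q,d,t)
                if not ok(FJ(q)[0]): bad=True;break
            if bad:break
        if bad: continue
        n=0
        while n<25:
            x,l,c,z=met(q); d=(G-x)/.025; m=np.abs(d).max(); d=d/max(1,m/.8); t=np.clip(np.radians(100-c)/.12,-.6,.6)
            if m<.1 and abs(t)<.05: break
            q=row(q,d,t);n+=1
        x,l,c,z=met(q)
        s=np.linalg.norm(G-x)*30+abs(c-100)/5+abs(z)*20+max(0,abs(l-27)-4)/4+max(0,q[2])*2+.02*(sum(a[2] for a in seq)+n)
        if s<best[0]: best=(s,seq,n,show(q))
    return best
if __name__=="__main__":
    with mp.Pool() as p: R=p.map(trial,range(mp.cpu_count()*1))
    for b in sorted(R,key=lambda b:b[0])[:3]:
        print(b[0],b[2],b[3]); [print("   ",list(d),t,n) for d,t,n in b[1]]
E
OMP_NUM_THREADS=1 python3 search.py
```

```text
q [-0.83 -0.17  1.34  2.21 -0.48  0.39  2.6 ] tcp [ 0.555 -0.216  0.161] lean 40.5 close 93.1 cz -0.061Traceback (most recent call last):
  File "search.py", line 31, in <module>
    print(b[0],b[2],b[3]); [print("   ",list(d),t,n) for d,t,n in b[1]]
               ~^^^
IndexError: tuple index out of range
```

```bash
python3 - <<'E'
s=open("fs.py").read()
s=s.replace("    R=np.eye(3);x=np.zeros(3);A=[];O=[]\n","    R=np.eye(3);x=np.zeros(3);A=[];O=[]\n").replace("        if i==0:x=x+R[:,2]*L[0]\n","").replace("        if i in(2,4,6): x=x+R[:,2]*L[i]\n","        x=x+R@OFF[i]\n").replace("def FJ","OFF=np.load('fk.npz')['p'].reshape(7,3)\ndef FJ",1)
open("fs.py","w").write(s)
t=open("search.py").read()
t=t.replace("([0,0,.7],0,6)","([-.3,-.1,.7],0,6)").replace("for d,t,n in seq:\n            for","for i,(d,t,n) in enumerate(seq):\n            for").replace("if not ok(FJ(q)[0])","if i and not ok(FJ(q)[0])").replace("x[1]>-.24","x[1]>-.22")
open("search.py","w").write(t)
E
OMP_NUM_THREADS=1 python3 search.py; nproc
```

```text
q [-0.83 -0.17  1.34  2.21 -0.48  0.39  2.6 ] tcp [ 0.558 -0.252  0.156] lean 40.5 close 93.1 cz -0.061
1.2105752894430968 15 q [ 0.71 -0.09 -0.07  1.87 -0.44  1.02  2.55] tcp [ 0.5  -0.27  0.3 ] lean 30.1 close 100.0 cz -0.013
    [-0.3, -0.1, 0.7] 0 6
    [np.float64(-0.9), np.float64(-0.2), np.float64(0.0)] 0.6 8
    [np.float64(-0.7), np.float64(-0.3), np.float64(-0.2)] 0.4 6
    [np.float64(-0.5), np.float64(0.3), np.float64(0.7)] -0.4 12
1.2156018670085784 7 q [ 0.74 -0.1  -0.09  1.88 -0.48  1.    2.59] tcp [ 0.5  -0.27  0.3 ] lean 31.8 close 100.0 cz -0.012
    [-0.3, -0.1, 0.7] 0 6
    [np.float64(-0.7), np.float64(-0.0), np.float64(-0.1)] 0.3 7
    [np.float64(-0.7), np.float64(-0.1), np.float64(-0.3)] 0.3 6
    [np.float64(-0.4), np.float64(-0.6), np.float64(0.4)] 0.1 5
    [np.float64(-0.8), np.float64(0.9), np.float64(0.1)] -0.3 8
1.308625609565585 6 q [ 0.62 -0.11  0.03  1.9  -0.46  1.    2.58] tcp [ 0.499 -0.269  0.299] lean 31.9 close 100.0 cz -0.015
    [-0.3, -0.1, 0.7] 0 6
    [np.float64(-0.7), np.float64(-0.2), np.float64(-0.0)] 0.5 12
    [np.float64(-0.7), np.float64(0.4), np.float64(-0.4)] -0.6 10
4
```

```bash
cat > w.py <<'E'
from fs import *
q0=np.array([-.83,-.17,1.34,2.21,-.48,.39,2.6])
for S in ([([-.3,-.1,.7],0,6),([-.7,-.2,0],.5,12),([-.7,.4,-.4],-.6,10)],[([-.3,-.1,.7],0,6),([-.9,-.2,0],.6,8),([-.7,-.3,-.2],.4,6),([-.5,.3,.7],-.4,12)]):
    q=q0.copy();print()
    for d,t,n in S:
        for k in range(n):
            q=row(q,d,t)
            if k%4==3 or k==n-1: print(show(q))
E
python3 w.py
```

```text
q [-0.41 -0.3   0.9   2.16 -0.2   0.55  2.33] tcp [ 0.528 -0.262  0.226] lean 40.5 close 93.1 cz -0.061
q [-0.32 -0.36  0.81  2.13 -0.13  0.63  2.27] tcp [ 0.513 -0.267  0.261] lean 40.5 close 93.1 cz -0.062
q [-0.41 -0.5   1.02  2.09 -0.13  0.85  2.6 ] tcp [ 0.453 -0.282  0.266] lean 40.1 close 106.6 cz -0.061
q [-0.56 -0.5   1.03  1.96 -0.08  1.04  2.6 ] tcp [ 0.469 -0.242  0.309] lean 36.6 close 117.7 cz -0.051
q [-0.7  -0.5   1.02  1.83 -0.05  1.23  2.6 ] tcp [ 0.475 -0.19   0.356] lean 33.4 close 128.7 cz -0.037
q [-0.08 -0.5   0.48  2.1  -0.18  1.06  2.43] tcp [ 0.422 -0.157  0.314] lean 33.2 close 112.4 cz -0.033
q [ 0.54 -0.5  -0.06  2.25 -0.4   0.93  2.34] tcp [ 0.404 -0.145  0.265] lean 32.4 close 96.3 cz -0.022
q [ 0.67 -0.5  -0.21  2.31 -0.42  0.84  2.21] tcp [ 0.406 -0.149  0.235] lean 31.9 close 88.3 cz -0.015

q [-0.41 -0.3   0.9   2.16 -0.2   0.55  2.33] tcp [ 0.528 -0.262  0.226] lean 40.5 close 93.1 cz -0.061
q [-0.32 -0.36  0.81  2.13 -0.13  0.63  2.27] tcp [ 0.513 -0.267  0.261] lean 40.5 close 93.1 cz -0.062
q [-0.41 -0.5   1.    2.07 -0.12  0.89  2.6 ] tcp [ 0.453 -0.271  0.275] lean 39.3 close 108.8 cz -0.059
q [-0.58 -0.5   0.99  1.92 -0.07  1.12  2.6 ] tcp [ 0.466 -0.216  0.327] lean 35.2 close 122.1 cz -0.045
q [-0.7  -0.5   1.    1.85 -0.04  1.24  2.6 ] tcp [ 0.469 -0.177  0.35 ] lean 32.2 close 130.6 cz -0.030
q [-0.75 -0.5   0.99  1.81 -0.03  1.3   2.6 ] tcp [ 0.467 -0.154  0.362] lean 30.8 close 134.8 cz -0.022
q [-0.29 -0.5   0.54  1.82 -0.13  1.37  2.41] tcp [ 0.417 -0.124  0.432] lean 30.8 close 123.8 cz -0.022
q [ 0.31 -0.5   0.1   1.74 -0.32  1.5   2.33] tcp [ 0.373 -0.097  0.504] lean 30.7 close 112.9 cz -0.020
q [ 0.7  -0.5  -0.14  1.55 -0.42  1.67  2.22] tcp [ 0.348 -0.084  0.588] lean 30.2 close 102.1 cz -0.013
```

Call:
{"op": "step_arm", "data": {
  "delta_pos": [
    [-0.3, -0.1, 0.7],
    [-0.3, -0.1, 0.7],
    [-0.3, -0.1, 0.7],
    [-0.3, -0.1, 0.7],
    [-0.3, -0.1, 0.7],
    [-0.3, -0.1, 0.7]
  ],
  "turn": [0, 0, 0, 0, 0, 0]
}}

```text
time: 17.75
ee_pos: [0.515, -0.2639, 0.2601]
eef_rot: [-0.039, 0.937, -0.018, 0.347]
ft_force: [1.0, 0.0, 0.2]
width: 0.0868
grip_force: 0.0
```

```bash
python3 g.py
```

```text
t 17.75 tcp [ 0.515  -0.2639  0.2601] F [1.  0.  0.2] w 0.0868 g 0.0
 lean deg 40.6 lean dir -0.6 close dir 93.5 close z -0.06 q [-0.31 -0.34  0.8   2.13 -0.16  0.63  2.29]
target [ 0.5713 -0.2577  0.0901] units [ 2.25  0.25 -6.8 ]
```

Call:
{"op": "step_arm", "data": {
  "delta_pos": [
    [-0.7, -0.2, 0],
    [-0.7, -0.2, 0],
    [-0.7, -0.2, 0],
    [-0.7, -0.2, 0],
    [-0.7, -0.2, 0],
    [-0.7, -0.2, 0],
    [-0.7, -0.2, 0],
    [-0.7, -0.2, 0],
    [-0.7, -0.2, 0],
    [-0.7, -0.2, 0],
    [-0.7, -0.2, 0],
    [-0.7, -0.2, 0]
  ],
  "turn": [0.5, 0.5, 0.5, 0.5, 0.5, 0.5, 0.5, 0.5, 0.5, 0.5, 0.5, 0.5]
}}

```text
time: 18.95
ee_pos: [0.425, -0.2406, 0.313]
eef_rot: [-0.288, 0.927, 0.063, 0.233]
ft_force: [-0.4, 0.1, 0.9]
width: 0.087
grip_force: 0.0
```

Call:
{"op": "step_arm", "data": {
  "delta_pos": [
    [-0.7, 0.4, -0.4],
    [-0.7, 0.4, -0.4],
    [-0.7, 0.4, -0.4],
    [-0.7, 0.4, -0.4],
    [-0.7, 0.4, -0.4],
    [-0.7, 0.4, -0.4],
    [-0.7, 0.4, -0.4],
    [-0.7, 0.4, -0.4],
    [-0.7, 0.4, -0.4],
    [-0.7, 0.4, -0.4]
  ],
  "turn": [-0.6, -0.6, -0.6, -0.6, -0.6, -0.6, -0.6, -0.6, -0.6, -0.6]
}}

```text
time: 19.95
ee_pos: [0.3247, -0.1942, 0.2366]
eef_rot: [-0.031, 0.972, 0.01, 0.234]
ft_force: [-0.1, -0.1, 1.3]
width: 0.0875
grip_force: 0.0
```

```bash
cat > plan.py <<'E'
from h import *
import fs,sys
s,R=st(); q=np.array(s["joint_positions"])
def leg(q,X,c,n,lim=.8):
    # plan n equal rows to TCP X and closing dir c (deg); print units, show result
    x,l,cc,z=fs.met(q); off=np.array(s["ee_pos"])-fs.met(np.array(s["joint_positions"]))[0]
    d=(np.array(X)-off-x)/.025/n; t=np.radians(c-cc)/.12/n
    for _ in range(n): q=fs.row(q,d,t)
    print("row",np.round(d,3),"turn",round(t,3),"x",n,"->",fs.show(q)); return q
E
cat > p1.py <<'E'
from plan import *
for gx in (-.012,-.004):
    P=np.array([.549,-.26,.1])+gx*np.array([.985,.172,0])
    l=np.radians(fs.met(q)[1]); ax=np.array([np.sin(l)*.985,np.sin(l)*.172,-np.cos(l)])
    T=P+.015*ax; print("grasp tcp",np.round(T,4))
    a=leg(q,T-.09*ax+[0,0,.05],100,12); a=leg(a,T,100,8)
E
python3 p1.py
```

```text
t 19.95 tcp [ 0.3247 -0.1942  0.2366] F [-0.1 -0.1  1.3] w 0.0875 g 0.0
 lean deg 27.1 lean dir 4.3 close dir 93.7 close z 0.005 q [ 0.95 -0.5  -0.16  2.28 -0.49  1.09  2.6 ]
grasp tcp [ 0.5439 -0.2609  0.0867]
row [ 0.596 -0.246 -0.066] turn 0.076 x 12 -> q [ 0.87  0.   -0.26  1.94 -0.43  0.9   2.57] tcp [ 0.502 -0.268  0.216] lean 27.1 close 100.0 cz 0.005
row [ 0.202  0.035 -0.65 ] turn 0.0 x 8 -> q [ 0.85  0.22 -0.33  2.01 -0.43  0.6   2.6 ] tcp [ 0.542 -0.261  0.086] lean 27.1 close 100.0 cz 0.005
grasp tcp [ 0.5518 -0.2595  0.0867]
row [ 0.622 -0.241 -0.066] turn 0.076 x 12 -> q [ 0.86  0.01 -0.27  1.93 -0.42  0.9   2.55] tcp [ 0.51  -0.267  0.216] lean 27.1 close 100.0 cz 0.005
row [ 0.202  0.035 -0.65 ] turn 0.0 x 8 -> q [ 0.81  0.23 -0.3   2.   -0.42  0.6   2.59] tcp [ 0.55  -0.26   0.086] lean 27.1 close 100.0 cz 0.005
```

Call:
{"op": "step_arm", "data": {
  "delta_pos": [
    [0.63, -0.24, -0.07],
    [0.63, -0.24, -0.07],
    [0.63, -0.24, -0.07],
    [0.63, -0.24, -0.07],
    [0.63, -0.24, -0.07],
    [0.63, -0.24, -0.07],
    [0.63, -0.24, -0.07],
    [0.63, -0.24, -0.07],
    [0.63, -0.24, -0.07],
    [0.63, -0.24, -0.07],
    [0.63, -0.24, -0.07],
    [0.63, -0.24, -0.07]
  ],
  "turn": [0.08, 0.08, 0.08, 0.08, 0.08, 0.08, 0.08, 0.08, 0.08, 0.08, 0.08, 0.08]
}}

```text
time: 21.15
ee_pos: [0.5145, -0.2663, 0.2162]
eef_rot: [-0.088, 0.968, 0.024, 0.234]
ft_force: [0.3, -0.3, -0.8]
width: 0.0868
grip_force: 0.0
```

Call:
{"op": "step_arm", "data": {
  "delta_pos": [
    [0.2, 0.03, -0.65],
    [0.2, 0.03, -0.65],
    [0.2, 0.03, -0.65],
    [0.2, 0.03, -0.65],
    [0.2, 0.03, -0.65],
    [0.2, 0.03, -0.65],
    [0, 0, 0]
  ],
  "turn": [0, 0, 0, 0, 0, 0, 0]
}}

```text
time: 21.85
ee_pos: [0.5433, -0.2605, 0.1167]
eef_rot: [-0.088, 0.968, 0.025, 0.233]
ft_force: [0.5, 0.5, -0.5]
width: 0.0868
grip_force: 0.0
```

```bash
cat > p2.py <<'E'
from plan import *
P=np.array([.549,-.26,.1])-.002*np.array([.985,.172,0]); T=P+.015*R[:,2]
leg(q,T,100,3)
for n in ("top","side"):
    c=camera(n); i=c["image"][...,::-1]; i=i[150:290,220:360] if n=="top" else i[170:310,210:350]
    o=cv2.resize(i,(400,400),interpolation=cv2.INTER_CUBIC); im=o if n=="top" else np.hstack([im,o])
cv2.imwrite("pics/p2.png",im)
E
python3 p2.py
```

```text
t 21.85 tcp [ 0.5433 -0.2605  0.1167] F [ 0.5  0.5 -0.5] w 0.0868 g 0.0
 lean deg 27.1 lean dir 11.4 close dir 100.5 close z 0.008 q [ 0.85  0.18 -0.32  1.98 -0.42  0.68  2.58]
row [ 0.139  0.02  -0.401] turn -0.025 x 3 -> q [ 0.83  0.24 -0.32  1.98 -0.41  0.61  2.58] tcp [ 0.553 -0.261  0.087] lean 27.0 close 100.0 cz 0.008
```

View pics/p2.png

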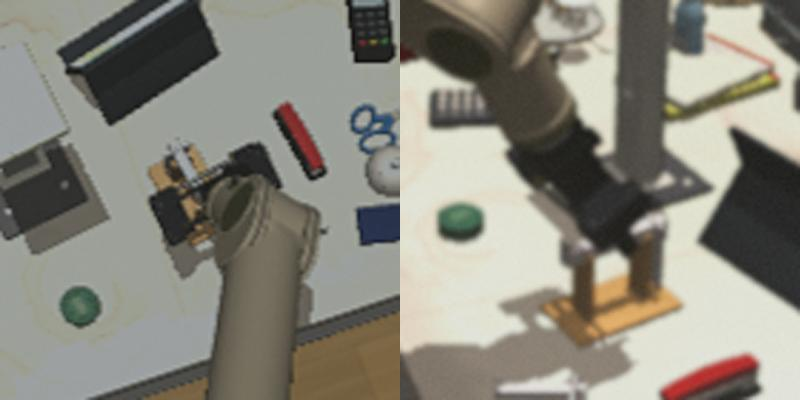

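The fingers straddle the bar, at about (185,170) on the left and (620,225) on the right, centred and in line. I'll go down and grip.

Call:
{"op": "step_arm", "data": {
  "delta_pos": [
    [0.14, 0.02, -0.4],
    [0.14, 0.02, -0.4],
    [0.14, 0.02, -0.4],
    [0, 0, 0]
  ],
  "turn": [0, 0, 0, 0]
}}

```text
time: 22.35
ee_pos: [0.5544, -0.2589, 0.0869]
eef_rot: [-0.088, 0.968, 0.025, 0.233]
ft_force: [-0.5, 0.4, 0.6]
width: 0.0867
grip_force: 0.0
```

Call:
{"op": "step_arm", "data": {
  "delta_pos": [
    [0, 0, 0],
    [0, 0, 0],
    [0, 0, 0],
    [0, 0, 0],
    [0, 0, 0],
    [0, 0, 0],
    [0, 0, 0]
  ],
  "turn": [0, 0, 0, 0, 0, 0, 0],
  "grip": 1,
  "newtons": 45
}}

```text
time: 23.05
ee_pos: [0.5549, -0.2598, 0.0889]
eef_rot: [-0.088, 0.968, 0.024, 0.234]
ft_force: [0.5, 0.1, 0.7]
width: 0.039
grip_force: 0.0
```

```bash
python3 p2.py
```

```text
t 23.05 tcp [ 0.5549 -0.2598  0.0889] F [0.5 0.1 0.7] w 0.039 g 0.0
 lean deg 27.2 lean dir 11.1 close dir 100.4 close z 0.006 q [ 0.84  0.24 -0.33  1.98 -0.41  0.61  2.58]
row [-0.015  0.011 -0.03 ] turn -0.021 x 3 -> q [ 0.84  0.24 -0.33  1.98 -0.41  0.6   2.58] tcp [ 0.553 -0.261  0.087] lean 27.2 close 100.0 cz 0.006
```

```bash
cat > post.py <<'E'
from h import *
def avg(n,k):
    cs=[camera(n) for _ in range(k)]; z=np.stack([c["z_map"] for c in cs]); z[z==0]=np.nan
    c=cs[0]; c["z_map"]=np.nan_to_num(np.nanmedian(z,0)); return c
c=avg("side",5); W=pts(c); t=avg("top",4); Wt=pts(t); np.savez("post.npz",W=W,Wt=Wt,I=c["image"],It=t["image"]); cv2.imwrite("pics/post.png",cv2.resize(c["image"][120:260,220:360,::-1],(560,560),interpolation=cv2.INTER_CUBIC))
m=(np.hypot(W[...,0]-.69,W[...,1]+.01)<.07)&(W[...,2]>.16)&(W[...,2]<.37); p=W[m]
a=np.radians(9);ex=np.array([np.cos(a),np.sin(a)]);ey=np.array([-ex[1],ex[0]])
x=p[:,:2]@ex;y=p[:,:2]@ey
print("post n",len(p)); 
h,e=np.histogram(y,bins=np.arange(-.17,-.06,.004));print("y",dict(zip(np.round(e,3),h)))
h,e=np.histogram(x,bins=np.arange(.62,.75,.004));print("x",dict(zip(np.round(e,3),h)))
for lo in np.arange(-.17,-.06,.008):
    k=(y>lo)&(y<lo+.008)
    if k.sum()>5: print(round(lo,3),k.sum(),np.round(np.percentile(x[k],[5,50,95]),4))
for nm,V in(("side",W),("top",Wt)):
    m=(np.hypot(V[...,0]-.66,V[...,1]+.015)<.14)&(V[...,2]>.40)&(V[...,2]<.43); q=V[m]; r=cv2.minAreaRect((q[:,:2]*1000).astype(np.float32)); print(nm,r); 
    X=q[:,:2]@ex;Y=q[:,:2]@ey; print(np.round(np.percentile(X,[1,99]),4),np.round(np.percentile(Y,[1,99]),4))
st()
E
python3 post.py
```

```text
post n 934
y {np.float64(-0.17): np.int64(0), np.float64(-0.166): np.int64(0), np.float64(-0.162): np.int64(0), np.float64(-0.158): np.int64(0), np.float64(-0.154): np.int64(1), np.float64(-0.15): np.int64(168), np.float64(-0.146): np.int64(348), np.float64(-0.142): np.int64(46), np.float64(-0.138): np.int64(32), np.float64(-0.134): np.int64(23), np.float64(-0.13): np.int64(34), np.float64(-0.126): np.int64(33), np.float64(-0.122): np.int64(28), np.float64(-0.118): np.int64(22), np.float64(-0.114): np.int64(26), np.float64(-0.11): np.int64(30), np.float64(-0.106): np.int64(27), np.float64(-0.102): np.int64(32), np.float64(-0.098): np.int64(32), np.float64(-0.094): np.int64(21), np.float64(-0.09): np.int64(21), np.float64(-0.086): np.int64(9), np.float64(-0.082): np.int64(1), np.float64(-0.078): np.int64(0), np.float64(-0.074): np.int64(0), np.float64(-0.07): np.int64(0), np.float64(-0.066): np.int64(0)}
x {np.float64(0.62): np.int64(0), np.float64(0.624): np.int64(0), np.float64(0.628): np.int64(0), np.float64(0.632): np.int64(0), np.float64(0.636): np.int64(0), np.float64(0.64): np.
[... 1018 characters left out ...]
0.114 56 [0.6683 0.6706 0.6726]
-0.106 59 [0.6686 0.6709 0.6734]
-0.098 53 [0.6687 0.6704 0.6721]
-0.09 30 [0.6695 0.6714 0.6729]
side ((657.0458984375, -16.094871520996094), (146.5817108154297, 141.1847381591797), 8.575121879577637)
[0.5742 0.7141] [-0.1869 -0.0518]
top ((655.6607055664062, -11.891357421875), (144.68490600585938, 139.40773010253906), 8.834283828735352)
[0.5746 0.7157] [-0.1821 -0.0449]
t 23.6 tcp [ 0.5549 -0.2595  0.0888] F [-0.4  1.6  0.9] w 0.0178 g 45.0
 lean deg 27.2 lean dir 11.2 close dir 100.5 close z 0.006 q [ 0.84  0.24 -0.33  1.98 -0.41  0.61  2.58]post.py:4: RuntimeWarning: All-NaN slice encountered
  c=cs[0]; c["z_map"]=np.nan_to_num(np.nanmedian(z,0)); return c
```

View pics/post.png

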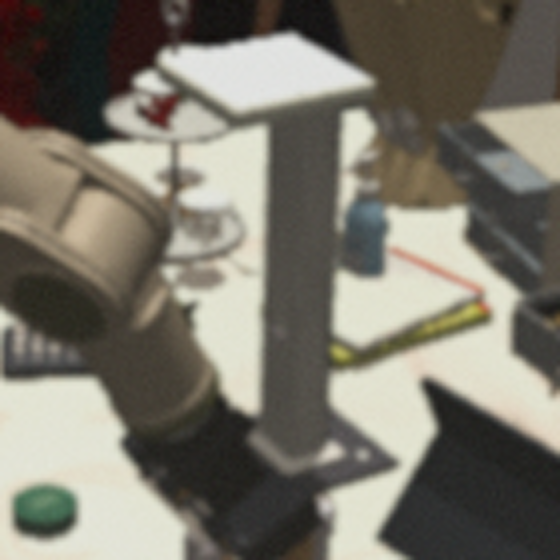

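Call:
{"op": "step_arm", "data": {
  "delta_pos": [
    [0, 0, 0.3],
    [0, 0, 0.5],
    [0, 0, 0.7],
    [0, 0, 0.8],
    [0, 0, 0.8],
    [0, 0, 0.7]
  ],
  "turn": [0, 0, 0, 0, 0, 0]
}}

```text
time: 24.2
ee_pos: [0.555, -0.2602, 0.1861]
eef_rot: [-0.088, 0.968, 0.024, 0.234]
ft_force: [0.1, -0.5, -1.7]
width: 0.0176
grip_force: 45.0
```

```bash
cat > p3.py <<'E'
from plan import *
a=leg(q,[.578,-.027,.160],98.7,16); 
ex=np.array([.9885,.1513,0]); a=leg(a,np.array([.6804,-.0097,.153])-.056*ex,98.7,6)
E
python3 p3.py
```

```text
t 24.2 tcp [ 0.555  -0.2602  0.1861] F [ 0.1 -0.5 -1.7] w 0.0176 g 45.0
 lean deg 27.2 lean dir 10.9 close dir 100.4 close z 0.005 q [ 0.84  0.12 -0.32  1.89 -0.38  0.81  2.5 ]
row [ 0.058  0.583 -0.065] turn -0.016 x 16 -> q [ 0.57  0.   -0.55  2.07 -0.15  0.61  1.85] tcp [ 0.577 -0.029  0.16 ] lean 27.3 close 98.7 cz 0.005
row [ 0.314  0.059 -0.047] turn -0.0 x 6 -> q [ 0.52  0.12 -0.55  1.98 -0.01  0.59  1.72] tcp [ 0.624 -0.02   0.153] lean 27.3 close 98.7 cz 0.005
```

Call:
{"op": "step_arm", "data": {
  "delta_pos": [
    [0, 0.3, 0],
    [0.04, 0.6, -0.06],
    [0.06, 0.6, -0.06],
    [0.06, 0.6, -0.06],
    [0.06, 0.6, -0.06],
    [0.06, 0.6, -0.06],
    [0.06, 0.6, -0.06],
    [0.06, 0.6, -0.06],
    [0.06, 0.6, -0.06],
    [0.06, 0.6, -0.06],
    [0.06, 0.6, -0.06],
    [0.06, 0.6, -0.06]
  ],
  "turn": [-0.02, -0.02, -0.02, -0.02, -0.02, -0.02, -0.02, -0.02, -0.02, -0.02, -0.02, -0.02]
}}

```text
time: 25.4
ee_pos: [0.5697, -0.085, 0.1657]
eef_rot: [-0.074, 0.969, 0.022, 0.233]
ft_force: [0.5, 1.2, -2.1]
width: 0.0177
grip_force: 45.0
```

Call:
{"op": "step_arm", "data": {
  "delta_pos": [
    [0.06, 0.6, -0.06],
    [0.06, 0.6, -0.06],
    [0.06, 0.6, -0.06],
    [0.06, 0.4, -0.06],
    [0.06, 0.2, -0.06],
    [0, 0, 0]
  ],
  "turn": [-0.02, 0, 0, 0, 0, 0]
}}

```text
time: 26.0
ee_pos: [0.5776, -0.0258, 0.1587]
eef_rot: [-0.074, 0.969, 0.021, 0.234]
ft_force: [-0.8, -1.0, -1.4]
width: 0.0179
grip_force: 45.0
```

```bash
cat > look.py <<'E'
from h import *
from post import avg
E
cat > p4.py <<'E'
from plan import *
def avg(n,k):
    cs=[camera(n) for _ in range(k)]; z=np.stack([c["z_map"] for c in cs]); z[z==0]=np.nan
    c=cs[0]; c["z_map"]=np.nan_to_num(np.nanmedian(z,0)); return c
C=np.array(s["ee_pos"]); a=np.radians(fs.met(q)[2]-90); ex=np.array([np.cos(a),np.sin(a)]); ey=np.array([-ex[1],ex[0]])
for n in("side","top"):
    c=avg(n,2); W=pts(c); np.save(f"{n}W4.npy",W); i=c["image"][...,::-1]
    i=i[150:260,200:310] if n=="top" else i[150:260,230:340]; o=cv2.resize(i,(400,400),interpolation=cv2.INTER_CUBIC); im=o if n=="side" else np.hstack([im,o])
    d=W[...,:2]-C[:2]; x=d@ex;y=d@ey; Z=W[...,2]-C[2]
    m=(x>-.09)&(x<.12)&(abs(y)<.035)&(Z>-.1)&(Z<.05)
    for lo in np.arange(-.09,.12,.01):
        k=m&(x>=lo)&(x<lo+.01)
        if k.sum()>4: print(n,round(lo,3),k.sum(),"y",np.round(np.percentile(y[k],[3,50,97]),3),"z",np.round(np.percentile(Z[k],[3,50,97]),3))
cv2.imwrite("pics/p4.png",im)
E
python3 p4.py
```

```text
t 26.0 tcp [ 0.5776 -0.0258  0.1587] F [-0.8 -1.  -1.4] w 0.0179 g 45.0
 lean deg 27.1 lean dir 9.5 close dir 98.8 close z 0.007 q [ 0.58  0.   -0.55  2.07 -0.15  0.61  1.85]
side -0.07 39 y [-0.016 -0.008  0.003] z [0.005 0.02  0.038]
side -0.06 13 y [-0.013 -0.011 -0.001] z [0.004 0.017 0.022]
side -0.05 17 y [-0.013 -0.009  0.002] z [0.004 0.015 0.021]
side -0.04 15 y [-0.014 -0.01   0.005] z [0.002 0.015 0.022]
side -0.01 7 y [-0.023 -0.019 -0.016] z [-0.001  0.001  0.01 ]
side -0.0 6 y [-0.024 -0.022 -0.021] z [0.006 0.009 0.014]
side 0.02 9 y [-0.015 -0.01  -0.006] z [0.003 0.009 0.017]
side 0.03 9 y [-0.014 -0.011 -0.008] z [0.005 0.012 0.019]
side 0.04 12 y [-0.012 -0.009 -0.005] z [-0.032  0.014  0.021]
side 0.05 123 y [-0.025 -0.011  0.016] z [-0.061 -0.025  0.021]
side 0.06 12 y [-0.013 -0.008  0.004] z [-0.001  0.018  0.022]
side 0.07 5 y [-0.011 -0.006  0.003] z [-0.004  0.015  0.021]
side 0.1 326 y [-0.031 -0.004  0.029] z [-0.096 -0.025  0.046]
side 0.11 78 y [-0.033 -0.03   0.016] z [-0.095 -0.028  0.045]
top 0.01 7 y [-0.009 -0.     0.006] z [0.014 0.021 0.027]
top 0.02 10 y [-0.009 -0.003  0.005] z [0.019 0.021 0.026]
top 0.03 11 y [-0.009 -0.002  0.008] z [-0.014  0.021  0.028]
top 0.04 10 y [-0.009  0.001  0.007] z [-0.015  0.021  0.028]
top 0.05 47 y [-0.022  0.002  0.019] z [-0.059  0.004  0.029]
top 0.06 9 y [-0.009 -0.002  0.005] z [0.017 0.022 0.026]
top 0.1 23 y [-0.026  0.007  0.03 ] z [-0.095 -0.08  -0.066]p4.py:4: RuntimeWarning: All-NaN slice encountered
  c=cs[0]; c["z_map"]=np.nan_to_num(np.nanmedian(z,0)); return c
```

View pics/p4.png

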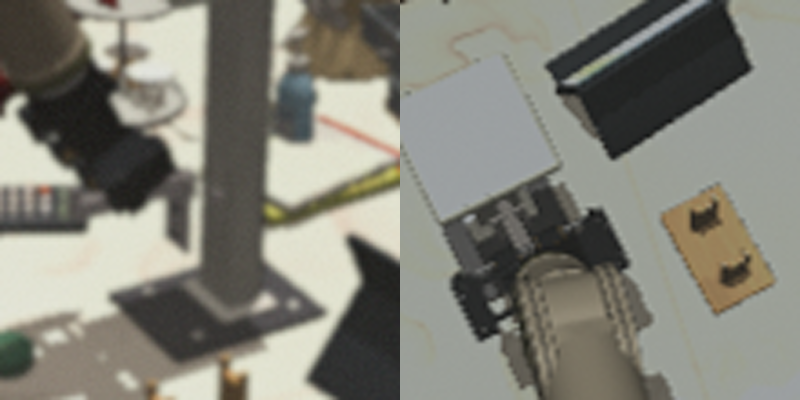

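```bash
python3 - <<'E'
from h import *
C=np.array([.5776,-.0258,.1587]); 
for n in("side","top"):
    W=np.load(f"{n}W4.npy"); a=np.radians(8.8); ex=np.array([np.cos(a),np.sin(a)]); ey=np.array([-ex[1],ex[0]])
    d=W[...,:2]-C[:2];x=d@ex;y=d@ey;Z=W[...,2]-C[2]
    if n=="side":
        m=(x>.09)&(x<.17)&(abs(y)<.06)&(Z>-.09)&(Z<.2)
        f=m&(x<.108)&(abs(y)<.024); A=np.polyfit(y[f],x[f],1); print("face x=",A,"n",f.sum(), "median",np.median(x[f]))
        k=m&(x>.112)&(x<.14); print("right side y",np.round(np.percentile(y[k],[10,50,90]),4),k.sum())
        l=m&(x<.11); print("left pct",np.round(np.percentile(y[l],[90,95,98,99.5]),4))
        # slot: points deeper than face
        s=(x>.106)&(x<.16)&(abs(y)<.022)&(abs(Z-.0)<.05); print("deep",s.sum(),np.round(y[s],3)[:30],np.round(Z[s],3)[:30])
        b=(x>-.068)&(x<-.02)&(abs(y)<.03)&(Z>.003)&(Z<.017); print("bar right side",np.round(np.percentile(y[b],[10,50,90]),4)); 
        p=(x>.04)&(x<.06)&(abs(y)<.03)&(Z<-.005)&(Z>-.065); print("plate y",np.round(np.percentile(y[p],[1,50,99]),4),"x",np.round(np.percentile(x[p],[5,50,95]),4))
    m=(x>-.02)&(x<.16)&(abs(y)<.1)&(W[...,2]>.402)&(W[...,2]<.425); print(n,"hood",np.round(np.percentile(x[m],[1,99]),4),np.round(np.percentile(y[m],[1,99]),4))
    b=(x>.01)&(x<.085)&(abs(y)<.03)&(Z>.015)&(Z<.03); print("bartop y",np.round([y[b].min(),np.median(y[b]),y[b].max()],4))
E
```

```text
face x= [0.00725964 0.10414995] n 454 median 0.1042118151772089
right side y [-0.0323 -0.0294 -0.0255] 468
left pct [0.0236 0.0276 0.0292 0.0323]
deep 27 [ 0.021  0.019  0.004 -0.016 -0.016  0.011 -0.011  0.006  0.016 -0.003
  0.015 -0.003  0.014  0.015  0.013 -0.011  0.011  0.022  0.015 -0.013
  0.011  0.022 -0.003 -0.019  0.003  0.007 -0.007] [ 0.05   0.047  0.045  0.05   0.046  0.025  0.035  0.023  0.014  0.023
  0.01   0.019  0.006  0.002  0.003  0.014 -0.001 -0.009 -0.015 -0.002
 -0.018 -0.031 -0.02  -0.011 -0.031 -0.046 -0.044]
bar right side [-0.0117 -0.0099 -0.0065]
plate y [-0.0255 -0.0081  0.0176] x [0.0512 0.0538 0.0574]
side hood [0.0074 0.1483] [-0.0717  0.0636]
bartop y [-0.0218 -0.0093  0.0061]
top hood [0.0083 0.149 ] [-0.0659  0.071 ]
bartop y [-0.0227 -0.0017  0.019 ]
```

Call:
{"op": "step_arm", "data": {
  "delta_pos": [
    [0, 0.06, -0.2],
    [0.2, 0.03, 0],
    [0.25, 0.038, 0],
    [0.25, 0.038, 0],
    [0.25, 0.038, 0],
    [0.25, 0.038, 0],
    [0.2, 0.03, 0],
    [0.2, 0.03, 0],
    [0, 0, 0]
  ],
  "turn": [0, 0, 0, 0, 0, 0, 0, 0, 0]
}}

```text
time: 27.1
ee_pos: [0.6189, -0.0195, 0.1549]
eef_rot: [-0.073, 0.969, 0.021, 0.234]
ft_force: [-0.1, -0.4, -2.5]
width: 0.0181
grip_force: 45.0
```

```bash
python3 -c "
from h import *
st()"
```

```text
t 27.1 tcp [ 0.6189 -0.0195  0.1549] F [-0.1 -0.4 -2.5] w 0.0181 g 45.0
 lean deg 27.2 lean dir 9.4 close dir 98.7 close z 0.006 q [ 0.53  0.11 -0.56  1.98 -0.03  0.6   1.73]
```

Call:
{"op": "step_arm", "data": {
  "delta_pos": [
    [0.1, 0.015, 0],
    [0.08, 0.012, 0],
    [0.06, 0.01, 0],
    [0, 0, 0]
  ],
  "turn": [0, 0, 0, 0]
}}

```text
time: 27.5
ee_pos: [0.6219, -0.0194, 0.153]
eef_rot: [-0.072, 0.97, 0.021, 0.231]
ft_force: [-14.7, -2.2, 2.5]
width: 0.0173
grip_force: 45.0
```

Call:
{"op": "step_arm", "data": {
  "delta_pos": [
    [-0.12, -0.02, 0],
    [-0.06, -0.01, 0],
    [0, 0, -0.12],
    [0, 0, -0.12],
    [0, 0, -0.12],
    [0, 0, -0.1],
    [0, 0, 0]
  ],
  "turn": [0, 0, 0, 0, 0, 0, 0]
}}

```text
time: 28.2
ee_pos: [0.6196, -0.0195, 0.1427]
eef_rot: [-0.073, 0.969, 0.021, 0.234]
ft_force: [1.3, 0.2, -2.3]
width: 0.0181
grip_force: 45.0
```

```bash
python3 -c "
from h import *
st()"
```

```text
t 28.2 tcp [ 0.6196 -0.0195  0.1427] F [ 1.3  0.2 -2.3] w 0.0181 g 45.0
 lean deg 27.2 lean dir 9.4 close dir 98.7 close z 0.006 q [ 0.53  0.13 -0.55  1.99 -0.01  0.57  1.72]
```

Call:
{"op": "step_arm", "data": {
  "delta_pos": [
    [0, 0, -0.1],
    [0, 0, -0.1],
    [0, 0, -0.06],
    [0, 0, 0]
  ],
  "turn": [0, 0, 0, 0]
}}

```text
time: 28.6
ee_pos: [0.6197, -0.0196, 0.1365]
eef_rot: [-0.073, 0.969, 0.021, 0.234]
ft_force: [0.0, -0.1, -1.9]
width: 0.0176
grip_force: 45.0
```

Call:
{"op": "step_arm", "data": {
  "delta_pos": [
    [0, 0, -0.05],
    [0, 0, -0.04],
    [0, 0, 0]
  ],
  "turn": [0, 0, 0]
}}

```text
time: 28.9
ee_pos: [0.6201, -0.0196, 0.1348]
eef_rot: [-0.073, 0.969, 0.021, 0.235]
ft_force: [0.3, -0.2, -0.5]
width: 0.0176
grip_force: 45.0
```

Call:
{"op": "step_arm", "data": {
  "delta_pos": [
    [0, 0, -0.08],
    [0, 0, -0.08],
    [0, 0, -0.08],
    [0, 0, -0.08],
    [0, 0, 0]
  ],
  "turn": [0, 0, 0, 0, 0],
  "newtons": 60
}}

```text
time: 29.4
ee_pos: [0.621, -0.0195, 0.1278]
eef_rot: [-0.073, 0.969, 0.02, 0.236]
ft_force: [-0.4, 0.1, 4.1]
width: 0.0176
grip_force: 60.0
```

```bash
python3 -c "
from h import *
st()"
```

```text
t 29.4 tcp [ 0.621  -0.0195  0.1278] F [-0.4  0.1  4.1] w 0.0176 g 60.0
 lean deg 27.4 lean dir 9.3 close dir 98.7 close z 0.005 q [ 0.52  0.15 -0.55  2.01  0.01  0.54  1.71]
```

Call:
{"op": "step_arm", "data": {
  "delta_pos": [
    [0, 0, -0.08],
    [0, 0, -0.08],
    [0, 0, -0.08],
    [0, 0, 0]
  ],
  "turn": [0, 0, 0, 0]
}}

```text
time: 29.8
ee_pos: [0.621, -0.0195, 0.122]
eef_rot: [-0.073, 0.969, 0.02, 0.236]
ft_force: [-1.5, -0.2, 6.4]
width: 0.0177
grip_force: 60.0
```

```bash
cat > p5.py <<'E'
from plan import *
C=np.array(s["ee_pos"]); a=np.radians(8.7); ex=np.array([np.cos(a),np.sin(a)]); ey=np.array([-ex[1],ex[0]])
c=camera("side"); W=pts(c); d=W[...,:2]-np.array([.6804,-.0097]); x=d@ex;y=d@ey;Z=W[...,2]
for lo in np.arange(-.14,.0,.01):
    k=(x>=lo)&(x<lo+.01)&(abs(y)<.03)&(Z>.04)&(Z<.2)
    if k.sum()>4: print(round(lo,3),k.sum(),"z",np.round(np.percentile(Z[k],[3,50,97]),4))
cv2.imwrite("pics/p5.png",cv2.resize(c["image"][150:260,230:340,::-1],(600,600),interpolation=cv2.INTER_CUBIC))
E
python3 p5.py
```

```text
t 29.8 tcp [ 0.621  -0.0195  0.122 ] F [-1.5 -0.2  6.4] w 0.0177 g 60.0
 lean deg 27.4 lean dir 9.2 close dir 98.7 close z 0.005 q [ 0.52  0.16 -0.55  2.01  0.02  0.52  1.7 ]
-0.14 21 z [0.1391 0.1876 0.1948]
-0.13 66 z [0.1256 0.1651 0.1952]
-0.12 18 z [0.1259 0.1404 0.1842]
-0.11 15 z [0.1212 0.1393 0.1445]
-0.1 13 z [0.1271 0.1374 0.143 ]
-0.05 5 z [0.1221 0.1272 0.1317]
-0.03 12 z [0.1244 0.1329 0.1433]
-0.02 12 z [0.092  0.1297 0.1416]
-0.01 172 z [0.048  0.101  0.1945]
0.0 104 z [0.0424 0.1534 0.1947]
```

View pics/p5.png

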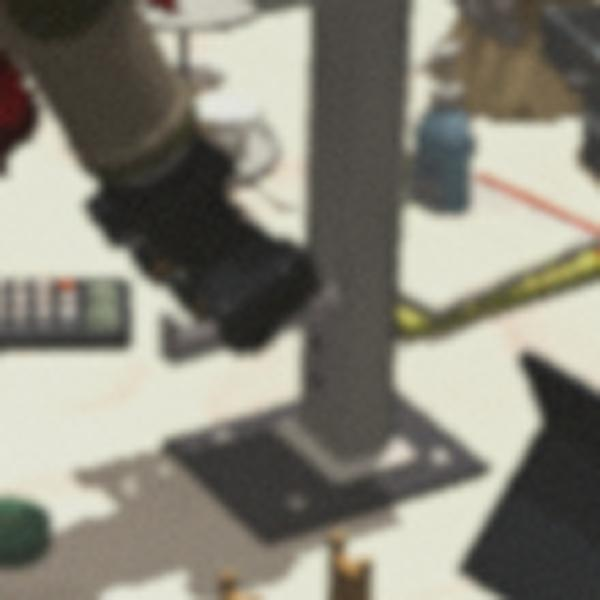

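Call:
{"op": "step_arm", "data": {
  "delta_pos": [
    [0, 0, -0.06],
    [0, 0, -0.06],
    [0, 0, -0.05],
    [0, 0, 0]
  ],
  "turn": [0, 0, 0, 0]
}}

```text
time: 30.25
ee_pos: [0.6213, -0.0197, 0.1213]
eef_rot: [-0.073, 0.969, 0.019, 0.236]
ft_force: [-45.9, -0.9, 56.0]
width: 0.0175
grip_force: 60.0
```

Call:
{"op": "step_arm", "data": {
  "delta_pos": [
    [-0.02, 0, 0.15],
    [0, 0, 0]
  ],
  "turn": [0, 0]
}}

```text
time: 30.45
ee_pos: [0.62, -0.0196, 0.1213]
eef_rot: [-0.073, 0.969, 0.02, 0.235]
ft_force: [-4.0, 0.0, 7.7]
width: 0.0173
grip_force: 60.0
```

Call:
{"op": "step_arm", "data": {
  "delta_pos": [
    [0, 0, 0],
    [0, 0, 0],
    [0, 0, 0],
    [0, 0, 0],
    [0, 0, 0],
    [0, 0, 0]
  ],
  "turn": [0, 0, 0, 0, 0, 0],
  "grip": 0.6
}}

```text
time: 31.05
ee_pos: [0.6193, -0.0196, 0.1199]
eef_rot: [-0.073, 0.969, 0.021, 0.234]
ft_force: [-0.1, 0.2, 0.3]
width: 0.0343
grip_force: 0.0
```

```bash
python3 p5.py
```

```text
t 31.05 tcp [ 0.6193 -0.0196  0.1199] F [-0.1  0.2  0.3] w 0.0343 g 0.0
 lean deg 27.2 lean dir 9.3 close dir 98.7 close z 0.006 q [ 0.52  0.16 -0.55  2.01  0.02  0.52  1.7 ]
-0.14 31 z [0.1281 0.1543 0.1898]
-0.13 51 z [0.121  0.1724 0.1931]
-0.12 15 z [0.1219 0.1331 0.1842]
-0.11 16 z [0.1183 0.1335 0.1604]
-0.1 13 z [0.1224 0.1306 0.1402]
-0.07 5 z [0.1172 0.1226 0.1347]
-0.06 5 z [0.119  0.1243 0.1357]
-0.04 6 z [0.124  0.1301 0.1336]
-0.03 8 z [0.1245 0.1304 0.1372]
-0.02 19 z [0.0898 0.1258 0.143 ]
-0.01 164 z [0.0496 0.1006 0.1943]
0.0 122 z [0.0427 0.1599 0.1972]
```

Call:
{"op": "step_arm", "data": {
  "delta_pos": [
    [-0.2, -0.03, 0.4],
    [-0.3, -0.045, 0.55],
    [-0.35, -0.05, 0.65],
    [-0.4, -0.06, 0.7],
    [-0.5, -0.07, 0.6],
    [-0.6, -0.07, 0.4],
    [-0.6, -0.07, 0.3],
    [0, 0, 0]
  ],
  "turn": [0, 0, 0, 0, 0, 0, 0, 0]
}}

```text
time: 31.9
ee_pos: [0.545, -0.0299, 0.2119]
eef_rot: [-0.073, 0.969, 0.02, 0.235]
ft_force: [0.8, -0.5, -0.2]
width: 0.0352
grip_force: 0.0
```

```bash
cat > p6.py <<'E'
from h import *
st()
a=np.radians(8.7); ex=np.array([np.cos(a),np.sin(a)]); ey=np.array([-ex[1],ex[0]])
for n in("side","top"):
    zs=[];
    for _ in range(2): c=camera(n); zs.append(c["z_map"])
    c["z_map"]=np.mean(zs,0)*(np.min(zs,0)>0); W=pts(c); d=W[...,:2]-np.array([.6804,-.0097]); x=d@ex;y=d@ey;Z=W[...,2]
    for lo in np.arange(-.14,.0,.01):
        k=(x>=lo)&(x<lo+.01)&(abs(y)<.03)&(Z>.04)&(Z<.18)
        if k.sum()>4: print(n,round(lo,3),k.sum(),"y",np.round(np.percentile(y[k],[3,50,97]),4),"z",np.round(np.percentile(Z[k],[3,50,97]),4))
    i=c["image"][...,::-1]; i=i[150:260,200:310] if n=="top" else i[150:260,230:340]
    o=cv2.resize(i,(400,400),interpolation=cv2.INTER_CUBIC); im=o if n=="side" else np.hstack([im,o])
cv2.imwrite("pics/p6.png",im)
E
python3 p6.py
```

```text
t 31.9 tcp [ 0.545  -0.0299  0.2119] F [ 0.8 -0.5 -0.2] w 0.0352 g 0.0
 lean deg 27.3 lean dir 9.1 close dir 98.6 close z 0.004 q [ 0.61 -0.15 -0.53  2.07 -0.26  0.74  1.94]
side -0.14 16 y [-0.0125 -0.0026  0.0025] z [0.1249 0.1383 0.1541]
side -0.13 26 y [-0.0135 -0.0099  0.005 ] z [0.1193 0.1365 0.1538]
side -0.12 17 y [-0.0142 -0.0092 -0.0009] z [0.1226 0.1327 0.1403]
side -0.11 14 y [-0.0136 -0.012   0.0013] z [0.1224 0.1364 0.1404]
side -0.1 17 y [-0.0127 -0.0099  0.0048] z [0.1232 0.1366 0.1413]
side -0.09 14 y [-0.0123 -0.0075  0.0016] z [0.1227 0.1348 0.1416]
side -0.08 17 y [-0.0133 -0.0095  0.004 ] z [0.1243 0.1358 0.1414]
side -0.07 18 y [-0.0131 -0.0089  0.006 ] z [0.1224 0.1365 0.1426]
side -0.06 16 y [-0.0135 -0.009   0.0031] z [0.125  0.1385 0.1429]
side -0.05 17 y [-0.0132 -0.0097  0.0028] z [0.1243 0.1348 0.1437]
side -0.04 16 y [-0.0139 -0.0096  0.0059] z [0.1248 0.1374 0.1433]
side -0.03 17 y [-0.0144 -0.0093  0.0031] z [0.1242 0.1381 0.1422]
side -0.02 22 y [-0.0225 -0.0076  0.0054] z [0.0995 0.136  0.1455]
side -0.01 161 y [-0.0275 -0.0093  0.0224] z [0.0454 0.0974 0.1697]
side 0.0 100 y [-0.0298 -0.0218  0.0259] z [0.042  0.1339 0.1759]
top -0.1 10 y [-0.0083 -0.0002  0.0078] z [0.1309 0.1386 0.1418]
top -0.09 10 y [-0.0084 -0.0002  0.0078] z [0.1311 0.1406 0.1449]
top -0.08 10 y [-0.0086  0.0008  0.0079] z [0.1337 0.1385 0.143 ]
top -0.07 12 y [-0.009  -0.0021  0.0077] z [0.132  0.1431 0.1457]
top -0.06 9 y [-0.0083 -0.001   0.0078] z [0.1332 0.1415 0.1503]
top -0.05 10 y [-0.0084 -0.0003  0.0078] z [0.1356 0.1416 0.1449]
top -0.04 10 y [-0.0065  0.0007  0.0078] z [0.1329 0.1416 0.1437]
top -0.03 9 y [-0.0086 -0.0013  0.0079] z [0.1381 0.1422 0.1455]
top -0.02 6 y [-0.0134 -0.0023  0.0124] z [0.111  0.1384 0.1475]
top -0.01 22 y [-0.0266  0.0104  0.029 ] z [0.0469 0.0831 0.1106]
```

View pics/p6.png

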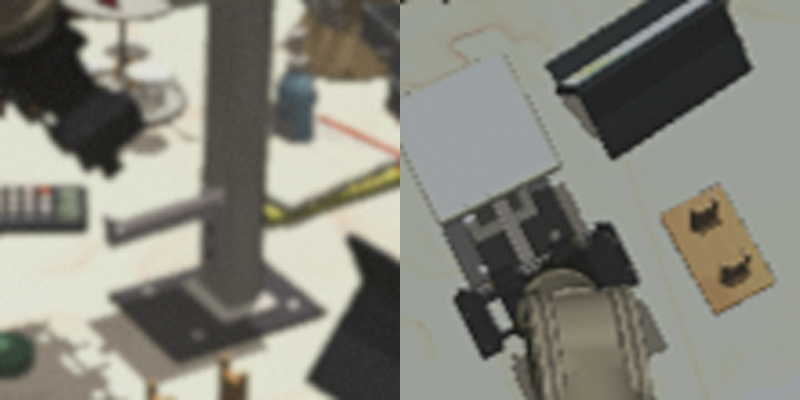

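```bash
python3 -c "
from h import *
st(); print(close_job())"
```

```text
t 32.1 tcp [ 0.5459 -0.0292  0.2099] F [ 0.7 -0.3  1.1] w 0.0351 g 0.0
 lean deg 27.2 lean dir 9.4 close dir 98.7 close z 0.006 q [ 0.61 -0.14 -0.53  2.07 -0.26  0.74  1.94]
the job is handed in; nothing more can be done
None
```

I handed the job in at 32.1 s of 51 s. The bracket hangs released in the post's slot, pressed down until it stopped, straight out with about 2.5° of sag in the last camera check; the saddle was not measured directly, and `close_job()` gave no verdict.

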